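# Sort the stray desk things into their three trays

### The job

Please sort the loose things along the front of the desk into the three wooden trays: lay the marker flat in the long narrow pen tray, stand the white glue bottle and the small dark ink bottle upright in the rectangular bottle tray, and put both binder clips down in the round dish. Don't tip either bottle over at any time, and leave the eraser where it lies.

Things in the scene. Friction and masses are not known exactly. Their poses are not given: they have to be found in the camera images.
- marker: red marker pen lying on the desk, 148 mm long along its own y, 14 mm wide, 13 mm high, about 15 g; it does not roll; origin: centre of its underside, z up. It starts with its y within 0.2 rad of world y. Take it across the barrel (along its x) at the middle. It goes in the pen tray, either way round
- glue_bottle: white glue bottle with an orange nozzle, standing: body 31 mm along its x by 41 mm along its y up to height 70 mm, then a nozzle at most 23 mm across up to 108 mm; origin: centre of its underside, z up. Grip the body across its x at about 57 mm height. It goes in the bottle tray; it must never lean over 0.6 rad
- ink_bottle: small dark bottle with a square body 28 x 28 mm, standing, 92 mm high overall; only the body (up to 52 mm) is solid: the thin dropper top above looks solid but offers no resistance; origin: centre of its underside, its sides face along its x and y, z up. Grip it at about 42 mm height. It goes in the bottle tray; it must never lean over 0.6 rad
- small_clip: small black binder clip, 31 mm high, standing on its back: solid body 32 mm along its x, 12 mm along its y, 18 mm high, with thin wire arms above that look solid but give no resistance; origin: centre of its underside, z up. It starts with its x within 0.5 rad of world x. Take it across its y, low, fingertips just off the desk. It goes in the round dish, and may lie on its side there
- large_clip: large blue binder clip, 39 mm high, standing on its back: solid body 41 mm along its x, 16 mm along its y, 22 mm high, with thin wire arms above that look solid but give no resistance; origin: centre of its underside, z up. It starts with its x within 0.5 rad of world x. Take it across its y, low, fingertips just off the desk. It goes in the round dish, and may lie on its side there
- eraser: white eraser in a blue card sleeve lying loose among the things (not the one by the keys at the far right, out of reach), 23 mm (x) by 52 mm (y) by 13 mm high; origin: centre of its underside. It is not to be sorted and stays where it is (less than 20 mm moved)
- pen_tray: long narrow open wooden tray, fixed: outside 70 mm (its x) by 174 mm (its y) by 22 mm high, inside 62 x 166 mm and 10 mm deep; origin: centre of its underside, inner floor 12 mm above it, z up
- bottle_tray: rectangular open wooden tray, fixed, broader and deeper than the pen tray: outside 84 mm (its x) by 148 mm (its y) by 28 mm high, inside 76 x 140 mm and 16 mm deep; origin: centre of its underside, inner floor 12 mm above it, z up. The two bottles fit side by side, each about 33 mm from the middle along its y
- clip_dish: round open wooden dish, fixed: outside 120 mm across at the rim, 26 mm high, inside about 108 mm across at the floor and 112 mm at the rim; origin: centre of its underside, inner floor 12 mm above it, z up. The two clips fit side by side, each about 26 mm from the middle

How it is judged:
At the end, for the whole second after the job is handed in: Marker flat on the pen tray's floor (centre within 30 mm across, 15 mm along); both bottles upright (0.15 rad) on the bottle tray's floor, inside its walls; both clips inside the round dish (centres within 52 mm of its middle); all at rest; eraser within 20 mm of its start (x of marker in the frame of pen_tray between -0.03 and 0.03 m and y of marker in the frame of pen_tray between -0.015 and 0.015 m and z of marker in the frame of pen_tray below 0.022 m and angle between marker's own y axis and vertical above 1.5 rad and linear speed of each of marker, glue_bottle, ink_bottle, small_clip, large_clip below 0.02 m/s and angular speed of each of marker, glue_bottle, ink_bottle, small_clip, large_clip below 0.2 rad/s and x of glue_bottle in the frame of bottle_tray between -0.03 and 0.03 m and y of glue_bottle in the frame of bottle_tray between -0.06 and 0.06 m and z of each of glue_bottle, ink_bottle in the frame of bottle_tray below 0.016 m and angle between each of glue_bottle, ink_bottle's own z axis and vertical below 0.15 rad and x of ink_bottle in the frame of bottle_tray between -0.03 and 0.03 m and y of ink_bottle in the frame of bottle_tray between -0.06 and 0.06 m and horizontal distance between each of small_clip, large_clip and clip_dish below 0.052 m and z of each of small_clip, large_clip in the frame of clip_dish below 0.03 m and distance of eraser from where it was at the start of the episode below 0.02 m); the robot touches nothing.
It fails at once if a bottle is tipped over (leans more than 0.6 rad) (angle between any of glue_bottle, ink_bottle's own z axis and vertical above 0.6 rad).
It also fails if it takes over 144 s, if anything falls off the work surface, if the arm or the gripper's body presses on something with over 40 N, if the wrist force passes 120 N, or if a joint passes its speed limit or range.

### The arm

A 7-joint arm with a two-finger parallel gripper is mounted at the origin on a cart in front of the work surface, level with it; the furniture and walls round the work are solid. World frame = base frame: x ahead of the robot, y to its left, z up, the work surface at z = 0. Lengths are in m, angles in rad, forces in N, time in s.
With the tool pointing down it reaches from about 0.4 to 0.9 m from the base axis. Payload 5.5 kg.
Tool frame: the origin (TCP) lies between the finger pads; the fingertips stand 22 mm ahead of it and the grasp point (between the pads) lies 3 mm ahead of it; z points along the fingers, y is the line along which they close (so a half turn about z gives the same grasp; the last joint's range is limited). The gripper opens to 92 mm and grips with 3 to 60 N. Pads are 19 mm wide; open, the fingers measure 130 mm over their backs; the gripper's body (75 mm by 190 mm) begins 47 mm behind the grasp point.
Start: joints at [1.509, 0.501, -0.427, 1.55, 0.221, 1.138, -0.21], TCP at [0.207, -0.616, 0.249] pointing down, gripper open.
Joint ranges: [-2.88, 2.88], [-0.31, 2.03], [-1.54, 1.56], [0.2, 2.42], [-1.41, 4.55], [0.19, 2.02], [-2.57, 2.57]. Speed limits (rad/s): [2.57, 2.57, 3.14, 3.14, 3.14, 3.14, 3.14].

### API

Orientations are given as a rotation vector (axis times angle).
In Python, from cell import bot gives the robot as it stands.
- The arm moves only by the tool advance, called after "Emit:" in YAML: its name, and indented under it one key for each argument. Schema: {"type":"object","properties":{"rows":{"type":"array","items":{"type":"object","properties":{"finger_gap":{"type":"number"},"d":{"type":"array","items":{"type":"number"},"minItems":3,"maxItems":3},"spin":{"type":"number"}},"additionalProperties":false,"required":["finger_gap"]},"minItems":1,"maxItems":8},"only":{"type":"string"},"quiet":{"type":"boolean"},"lines":{"type":"string"}},"required":["rows"],"additionalProperties":false}. rows is a list of rows, 1 to 8 of them, each an object with the fields finger_gap (the finger opening in m), d (a list: dx, dy, dz in m), spin (a turn about the tool's z in rad); a field left out counts as zero (the opening has to be given); each row shifts and turns the commanded pose from where the row before left it, along the tool's axes as they then stand; what a row does not reach is not made up. A row lasts 1/12 s, in which the tool goes at most 0.0417 m and 0.125 rad, less where a joint would pass 70% of its speed; a pose out of reach is approached as far as the arm can. The fingers move at their own pace and stop on an object; the grip force is fixed at half the most. Time passes only in rows, so rows that do not move let the fingers close. The tool returns the time, the measured TCP pose, the force, the opening and the grip force at its end. only (a regular expression) keeps the lines of the reply that match it, lines (a string "A,B") keeps lines A to B, and quiet returns only ok. Input that does not fit is refused with a message, and nothing moves.
- bot.read_state(): the state, without advancing time (a new reading comes with each control period).
- bot.get_image(name): name is "scene" or "top" or "wrist"; returns the picture (384x512x3 uint8, red, green, blue); there is no depth.
- bot.camera_info(name): a dict with "mtx" (3x3 intrinsics, pixels), "T" (4x4, takes a point from camera to world coordinates); the wrist camera has in their place "tool_from_camera" (4x4, takes a point from camera to tool coordinates, whose origin is the TCP and whose axes are the flange's). Camera axes: x right, y up, looking along -z (the intrinsics and any distortion apply to the point x, -y, -z); pixel columns grow to the right and rows downward; lengths in m; the calibration is good to about 2 mm. A picture is of the moment at which its call begins: read the wrist's pose just before it. camera_info takes no time and is no camera call.
- bot.sign_off(): hands the job in; it is judged then, once.
The state is a dict: "time": time; "joint_pos": joint angles; "dq": joint speeds; "joint_torque": joint torques, N m; "tcp_pos": TCP position; "eef_rot": TCP orientation; "force": force on the tool from outside, world axes, zero at the start; "torque": the same for the moment, N m; "grip_width": finger opening in m; "gripper_force": force on a finger pad.
Only numpy, scipy, OpenCV 4.12 (cv2) and the standard library are available. Lean on these libraries where they do the work, as an engineer would, in place of code of your own. Each camera call takes 0.05 s, during which the arm holds its last target. There are 200 camera calls.

## Working session

There is one attempt and no reset: what is moved stays moved. The work goes in short steps, Python scripts to look and compute and a tool call to move; the robot and the scene stay as the last step left them, time stands still between calls to the robot, and variables do not carry over. Pictures are saved under pics/ and viewed, at most 14 in all, crops included, and the job is handed in when it is done.

```bash
ls; mkdir -p pics; python3 - <<'E'
from cell import bot
import cv2
s=bot.read_state();print({k:s[k] for k in('time','tcp_pos','eef_rot','grip_width','force')})
for n in('top','scene'):
    cv2.imwrite(f'pics/{n}0.png',cv2.cvtColor(bot.get_image(n),cv2.COLOR_RGB2BGR)); c=bot.camera_info(n);print(n,c)
print(bot.camera_info('wrist'))
E
```

```text
cell.py
pics
{'time': 0.0, 'tcp_pos': array([ 0.20716299, -0.61540554,  0.24767195]), 'eef_rot': array([-3.09834290e+00, -5.07639321e-01,  3.85149470e-04]), 'grip_width': 0.0914019325244389, 'force': array([-0.51531486,  0.1685757 , -0.80690288])}
top {'mtx': array([[493.43244926,   0.        , 254.87184138],
       [  0.        , 493.43244926, 182.14814344],
       [  0.        ,   0.        ,   1.        ]]), 'T': array([[-0.02040954,  0.99003174, -0.13935785,  0.34789573],
       [-0.99978271, -0.0208013 , -0.00135512, -0.10068321],
       [-0.00424044,  0.13929991,  0.99024116,  1.29195037],
       [ 0.        ,  0.        ,  0.        ,  1.        ]])}
scene {'mtx': array([[407.95499127,   0.        , 257.79284931],
       [  0.        , 407.95499127, 194.66517548],
       [  0.        ,   0.        ,   1.        ]]), 'T': array([[-0.56932272,  0.56757294, -0.59475423, -0.03440881],
       [-0.82203349, -0.38287935,  0.42150248,  0.27510864],
       [ 0.01151429,  0.72887884,  0.68454588,  0.66229901],
       [ 0.        ,  0.        ,  0.        ,  1.        ]])}
{'mtx': array([[338.90862631,   0.        , 259.7037279 ],
       [  0.        , 338.90862631, 187.53130525],
       [  0.        ,   0.        ,   1.        ]]), 'tool_from_camera': array([[ 1.25361307e-03,  9.58769215e-01,  2.84183076e-01,
         7.77815189e-02],
       [ 9.99998940e-01, -9.91530311e-04, -1.06608391e-03,
         7.06022665e-04],
       [-7.40352302e-04,  2.84184111e-01, -9.58769442e-01,
        -1.37090624e-01],
       [ 0.00000000e+00,  0.00000000e+00,  0.00000000e+00,
         1.00000000e+00]])}
```

View pics/top0.png

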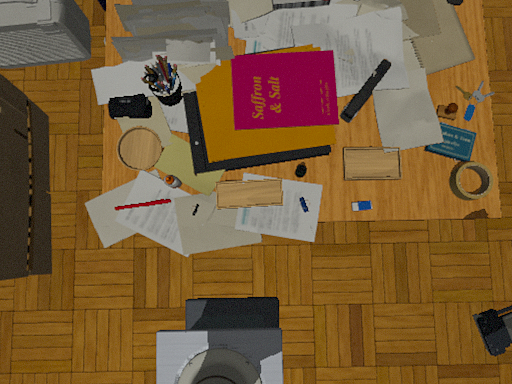

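View pics/scene0.png

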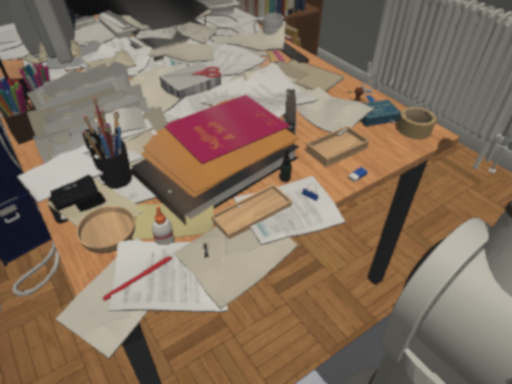

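Top view: dish (140,148), pen tray (250,193), bottle tray (372,163), marker (143,204), glue (173,181), small clip (196,210), large clip (304,204), ink (300,170), eraser (361,206). Next I convert these pixels to positions and enlarge the area.

```bash
cat > h.py <<'E'
import numpy as np, cv2
from scipy.spatial.transform import Rotation as R
from cell import bot
def cam(n):
    c=bot.camera_info(n)
    if n!='wrist': return c['mtx'],c['T']
    s=bot.read_state(); T=np.eye(4); T[:3,:3]=R.from_rotvec(s['eef_rot']).as_matrix(); T[:3,3]=s['tcp_pos']
    return c['mtx'],T@c['tool_from_camera']
def cast(KT,uv,z):
    K,T=KT; uv=np.atleast_2d(uv).astype(float)
    d=np.c_[(uv[:,0]-K[0,2])/K[0,0],-(uv[:,1]-K[1,2])/K[1,1],-np.ones(len(uv))]@T[:3,:3].T
    return T[:3,3]+d*((z-T[2,3])/d[:,2])[:,None]
def proj(KT,p):
    K,T=KT; q=(np.atleast_2d(p)-T[:3,3])@T[:3,:3]; q=q/-q[:,2:]
    return np.c_[q[:,0]*K[0,0]+K[0,2],-q[:,1]*K[1,1]+K[1,2]]
def shot(n,f=None):
    KT=cam(n); im=bot.get_image(n)
    if f: cv2.imwrite('pics/'+f,cv2.cvtColor(im,cv2.COLOR_RGB2BGR))
    return KT,im
def rect(KT,mask,z,roi):
    """min-area rectangle of the largest blob in roi (u0,v0,u1,v1), on plane z: centre, sizes, angle of long side"""
    u0,v0,u1,v1=roi; m=np.zeros(mask.shape,np.uint8); m[v0:v1,u0:u1]=mask[v0:v1,u0:u1]*255
    c=max(cv2.findContours(m,cv2.RETR_EXTERNAL,cv2.CHAIN_APPROX_NONE)[0],key=cv2.contourArea)[:,0]
    p=cast(KT,c,z)[:,:2].astype(np.float32); (x,y),(w,h),a=cv2.minAreaRect(p)
    if w<h: w,h,a=h,w,a+90
    return np.round([x,y,w,h],4),round(((np.radians(a)+np.pi/2)%np.pi)-np.pi/2,3)
E
python3 - <<'E'
from h import *
KT=cam('top'); im=cv2.imread('pics/top0.png')[...,::-1].astype(int); r,g,b=[im[...,i] for i in range(3)]
print('marker',rect(KT,(r>120)&(g<60)&(b<70),.007,(100,190,185,220)))
print('large',rect(KT,(b>r+30)&(r<90),.02,(290,190,320,220)))
print('eraser',rect(KT,(b>r+50)|((r>200)&(b>200)),.013,(345,195,380,216)))
print('small',rect(KT,(r<70)&(g<70)&(b<70),.015,(186,200,205,220)))
for n,uv,z in(('dish',(140,148),.026),('pen',(250,193),.022),('bt',(372,163),.028),('glue',(173,181),.06),('ink',(300,170),.05)): print(n,cast(KT,uv,z)[0].round(3))
i=cv2.imread('pics/top0.png')[120:250,80:410]; 
cv2.imwrite('pics/c1.png',cv2.resize(i,None,fx=2.4,fy=2.4,interpolation=cv2.INTER_CUBIC))
E
```

```text
marker (array([0.4775, 0.1963, 0.1445, 0.0103]), np.float64(-1.434))
large (array([ 0.467 , -0.2228,  0.0365,  0.0106]), np.float64(0.347))
eraser (array([ 0.462 , -0.3813,  0.0313,  0.0209]), np.float64(1.55))
small (array([0.4597, 0.0563, 0.0277, 0.0058]), np.float64(-0.47))
dish [0.623 0.2   0.026]
pen [ 0.498 -0.086  0.022]
bt [ 0.57  -0.404  0.028]
glue [0.529 0.108 0.06 ]
ink [ 0.552 -0.215  0.05 ]
```

View pics/c1.png

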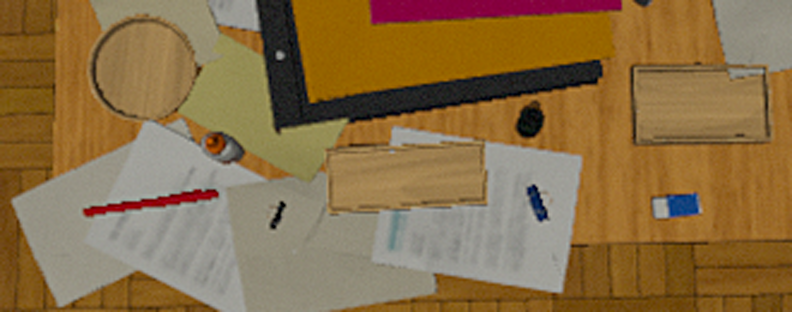

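The crop gives clear corners: pen tray (328,148)-(488,206), bottle tray (634,66)-(770,142), dish centred (144,68) with radius about 52. It also shows a folder and book stack just behind the ink bottle.

```bash
python3 - <<'E'
from h import *
KT=cam('top'); S=cam('scene')
f=lambda c:np.array(c)/2.4+[80,120]
for n,c,z in(('pen',[(328,148),(485,142),(488,206),(332,213)],.022),('bt',[(634,66),(767,68),(770,142),(636,142)],.028),('dish',[(91,68),(196,68),(144,16),(144,120)],.026)):
    p=cast(KT,f(c),z)[:,:2]; print(n,p.mean(0).round(3),p.round(3).tolist(),[np.linalg.norm(p[i]-p[i-1]).round(3) for i in range(4)])
def tri(a,b):
    o=[KT[1][:3,3],S[1][:3,3]]; d=[cast(KT,a,0)[0]-o[0],cast(S,b,0)[0]-o[1]]
    t=np.linalg.lstsq(np.c_[d[0],-d[1]],o[1]-o[0],rcond=None)[0]; p,q=o[0]+t[0]*d[0],o[1]+t[1]*d[1]
    return ((p+q)/2).round(3),np.linalg.norm(p-q).round(3)
print('magenta',tri((235,129),(200,160)))
print('glue top',tri(f((213,143)),(159,212)))
im=cv2.imread('pics/scene0.png')[80:290,60:360]
cv2.imwrite('pics/c2.png',cv2.resize(im,None,fx=2.6,fy=2.6,interpolation=cv2.INTER_CUBIC))
E
```

```text
pen [ 0.496 -0.086] [[0.53, 0.0], [0.533, -0.17], [0.463, -0.171], [0.459, -0.003]] [np.float64(0.071), np.float64(0.17), np.float64(0.07), np.float64(0.168)]
bt [ 0.568 -0.405] [[0.612, -0.334], [0.607, -0.478], [0.526, -0.476], [0.529, -0.332]] [np.float64(0.084), np.float64(0.144), np.float64(0.081), np.float64(0.144)]
dish [0.622 0.2  ] [[0.623, 0.258], [0.621, 0.143], [0.68, 0.201], [0.564, 0.199]] [np.float64(0.083), np.float64(0.115), np.float64(0.083), np.float64(0.116)]
magenta (array([ 0.66 , -0.05 ,  0.063]), np.float64(0.002))
glue top (array([0.527, 0.112, 0.093]), np.float64(0.001))
```

View pics/c2.png

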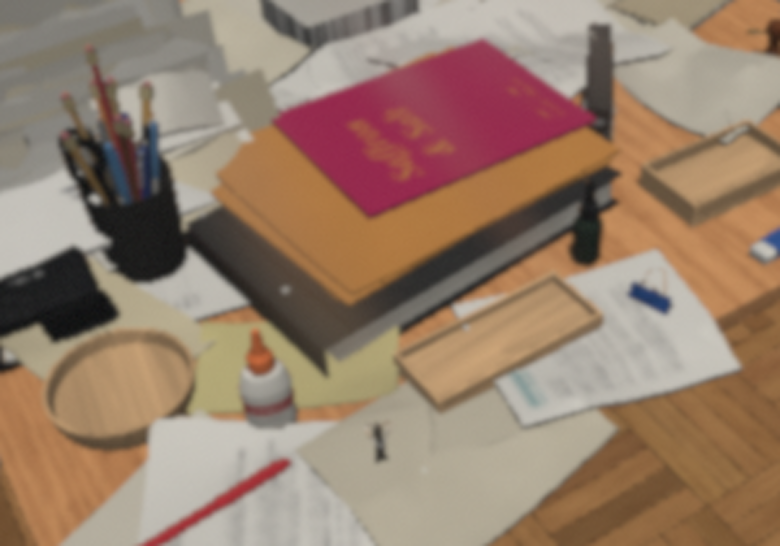

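Stack top is about 63 mm, so the gripper body clears it. The ink bottle stands just in front. I'll move over the large clip and ink area.

Emit:
advance:
  rows:
    - {"finger_gap":0.092, "d":[0.03, -0.024, 0]}
    - {"finger_gap":0.092, "d":[0.03, -0.024, 0]}
    - {"finger_gap":0.092, "d":[0.03, -0.024, 0]}
    - {"finger_gap":0.092, "d":[0.03, -0.024, 0]}
    - {"finger_gap":0.092, "d":[0.03, -0.024, 0]}
    - {"finger_gap":0.092, "d":[0.03, -0.024, 0]}
    - {"finger_gap":0.092, "d":[0.03, -0.024, 0]}
    - {"finger_gap":0.092, "d":[0.03, -0.024, 0]}

```text
time: 0.77
tcp_pos: [0.374, -0.3556, 0.2485]
eef_rot: [-3.1, -0.508, 0.001]
force: [0.7, -0.4, 0.1]
grip_width: 0.0917
gripper_force: 0.0
```

Emit:
advance:
  rows:
    - {"finger_gap":0.092, "d":[0.03, -0.024, 0]}
    - {"finger_gap":0.092, "d":[0.03, -0.024, 0]}
    - {"finger_gap":0.092, "d":[0.03, -0.024, 0]}
    - {"finger_gap":0.092, "d":[0.03, -0.024, 0]}
    - {"finger_gap":0.092}
    - {"finger_gap":0.092}

```text
time: 1.27
tcp_pos: [0.458, -0.2253, 0.2487]
eef_rot: [-3.098, -0.518, -0.001]
force: [-1.1, -0.3, 0.0]
grip_width: 0.0914
gripper_force: 0.0
```

```bash
python3 - <<'E'
from h import *
KT,im=shot('wrist','w1.png'); print(KT[1].round(3))
E
```

```text
[[ 0.326  0.906  0.268  0.532]
 [-0.945  0.313  0.093 -0.201]
 [ 0.    -0.284  0.959  0.386]
 [ 0.     0.     0.     1.   ]]
```

View pics/w1.png

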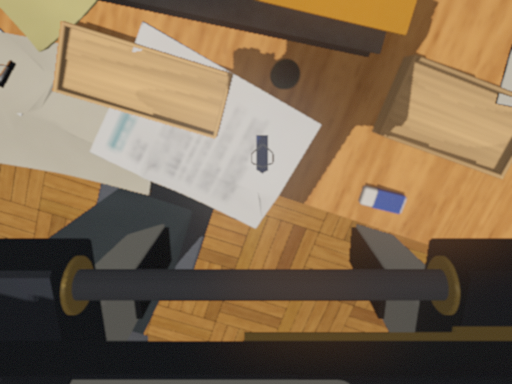

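Wrist view: large clip at (262,153), aligned with the tool; ink at (285,73); bottle tray corners about (418,57), (378,127), (503,173).

```bash
python3 - <<'E'
from h import *
KT=cam('wrist'); im=cv2.imread('pics/w1.png')[...,::-1].astype(int); r,g,b=[im[...,i] for i in range(3)]
a=R.from_rotvec(bot.read_state()['eef_rot']).as_matrix()[:,0]; print('a',np.arctan2(a[1],a[0]))
m=(r<75)&(g<85)
for z in(.01,.022): print('large',z,rect(KT,m,z,(245,125,285,180)))
m=(r<70)&(g<65)&(b<65)
for z in(0,.052): print('ink',z,rect(KT,m,z,(262,55,308,95)))
ys,xs=np.where(m[55:95,262:308]); print(xs.min()+262,xs.max()+262,ys.min()+55,ys.max()+55)
print('pen c',cast(KT,[(67,23),(231,72),(216,135),(56,91)],.022).round(3).tolist())
print('bt c',cast(KT,[(418,57),(378,127),(503,173)],.028).round(3).tolist())
i=cv2.imread('pics/w1.png'); A=cv2.resize(i[40:190,235:335],None,fx=4,fy=4,interpolation=cv2.INTER_CUBIC); cv2.imwrite('pics/c3.png',A)
E
```

```text
a 0.32731743031040006Traceback (most recent call last):
  File "<stdin>", line 5, in <module>
  File "h.py", line 23, in rect
    c=max(cv2.findContours(m,cv2.RETR_EXTERNAL,cv2.CHAIN_APPROX_NONE)[0],key=cv2.contourArea)[:,0]
      ~~~^^^^^^^^^^^^^^^^^^^^^^^^^^^^^^^^^^^^^^^^^^^^^^^^^^^^^^^^^^^^^^^^^^^^^^^^^^^^^^^^^^^^
ValueError: max() iterable argument is empty
```

```bash
python3 - <<'E'
from h import *
KT=cam('wrist'); i=cv2.imread('pics/w1.png'); print(i.shape,i[153,255:270].tolist(),i[73,285])
A=cv2.resize(i[40:190,235:335],None,fx=4,fy=4,interpolation=cv2.INTER_CUBIC); cv2.imwrite('pics/c3.png',A)
E
```

```text
(384, 512, 3) [[189, 195, 198], [157, 159, 161], [114, 107, 108], [95, 84, 82], [97, 85, 83], [98, 87, 85], [98, 87, 84], [99, 87, 86], [99, 86, 85], [100, 86, 85], [96, 83, 82], [99, 89, 89], [137, 136, 137], [182, 186, 189], [197, 202, 206]] [45 51 61]
```

View pics/c3.png

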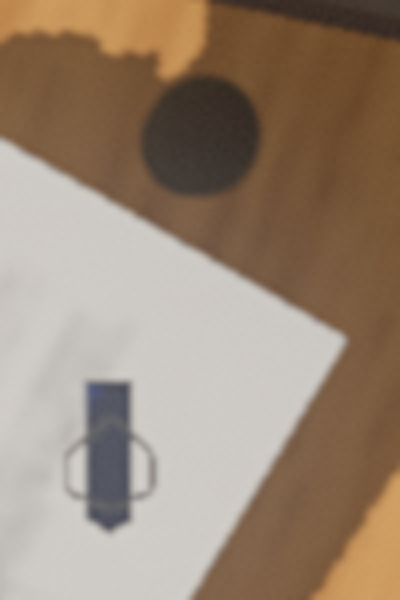

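The crop shows the clip body (rows and columns parallel to the tool axes) with wire arms, and the ink as a round-looking dark disc. I'll loosen the thresholds.

```bash
python3 - <<'E'
from h import *
KT=cam('wrist'); im=cv2.imread('pics/w1.png')[...,::-1].astype(int); r,g,b=[im[...,i] for i in range(3)]
for z in(.01,.022): print('large',z,rect(KT,(r<125),z,(245,130,285,180)))
m=(r<85)&(g<75)
for z in(0,.052): print('ink',z,rect(KT,m,z,(262,55,308,95)))
print('pen c',cast(KT,[(67,23),(231,72),(216,135),(56,91)],.022).round(3).tolist())
print('bt c',cast(KT,[(418,57),(378,127),(503,173)],.028).round(3).tolist())
s=bot.read_state(); M=R.from_rotvec(s['eef_rot']).as_matrix()
for p in((.467,-.222),): print(M.T@(np.r_[p,.03]-s['tcp_pos']))
E
```

```text
large 0.01 (array([ 0.4633, -0.2285,  0.0398,  0.0123]), np.float64(0.335))
large 0.022 (array([ 0.4655, -0.2277,  0.0386,  0.0119]), np.float64(0.335))
ink 0 (array([ 0.5526, -0.2248,  0.0303,  0.0297]), np.float64(-1.233))
ink 0.052 (array([ 0.5496, -0.2218,  0.0262,  0.0257]), np.float64(-1.233))
pen c [[0.527, -0.006, 0.022], [0.535, -0.171, 0.022], [0.469, -0.175, 0.022], [0.459, -0.006, 0.022]]
bt c [[0.608, -0.342, 0.028], [0.533, -0.333, 0.028], [0.531, -0.483, 0.028]]
[ 0.01154282 -0.00183199  0.21848801]
```

Emit:
advance:
  rows:
    - {"finger_gap":0.046, "d":[0.007, 0.0035, 0.035]}
    - {"finger_gap":0.046, "d":[0, 0, 0.04]}
    - {"finger_gap":0.046, "d":[0, 0, 0.04]}
    - {"finger_gap":0.046, "d":[0, 0, 0.04]}
    - {"finger_gap":0.046, "d":[0, 0, 0.03]}
    - {"finger_gap":0.046}
    - {"finger_gap":0.046}

```text
time: 1.9
tcp_pos: [0.4624, -0.2299, 0.0624]
eef_rot: [-3.098, -0.504, 0.006]
force: [0.7, 0.4, -0.0]
grip_width: 0.0498
gripper_force: 0.0
```

```bash
python3 - <<'E'
from h import *
KT,im=shot('wrist','w2.png')
r=im[...,0].astype(int)
s=bot.read_state(); M=R.from_rotvec(s['eef_rot']).as_matrix()
print(proj(KT,s['tcp_pos']+M@[[0],[0],[.03]].__class__([0,0,.03])))
E
```

```text
[[259.9792649  236.29077028]]
```

View pics/w2.png

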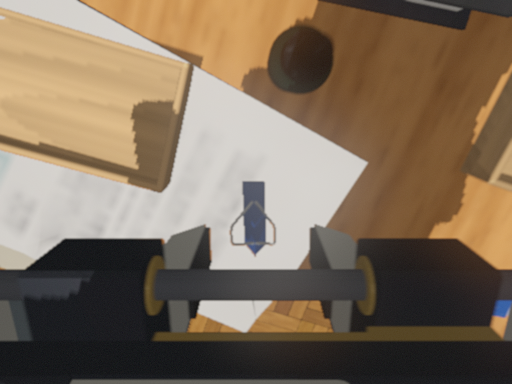

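Clip body spans (243-265, 181-250) between the fingers, slightly ahead of the grasp line. I'll compute the remaining offset.

```bash
python3 - <<'E'
from h import *
KT=cam('wrist'); im=cv2.imread('pics/w2.png')[...,::-1].astype(int); r=im[...,0]
s=bot.read_state(); M=R.from_rotvec(s['eef_rot']).as_matrix()
for z in(.005,.02):
    q,a=rect(KT,r<95,z,(240,175,270,228));w,_=rect(KT,r<95,z,(240,175,270,258)); print(z,q,a,w,M.T@(np.r_[q[:2],z]-s['tcp_pos']),M.T@(np.r_[w[:2],z]-s['tcp_pos']))
E
```

```text
0.005 [ 0.4777 -0.2228  0.016   0.0115] 0.327 [ 0.4607 -0.2291  0.0255  0.013 ] [ 0.01514947 -0.00286733  0.0592133 ] [-0.00297122 -0.00229246  0.05922015]
0.02 [ 0.4823 -0.2216  0.0148  0.0107] 0.327 [ 0.4666 -0.2274  0.0235  0.012 ] [ 0.01988669 -0.00254634  0.04421145] [ 0.00315749 -0.00203272  0.04421777]
```

Emit:
advance:
  rows:
    - {"finger_gap":0.046, "d":[0.003, -0.002, 0.02]}
    - {"finger_gap":0.046, "d":[0, 0, 0.0165]}
    - {"finger_gap":0.046}
    - {"finger_gap":0.01}
    - {"finger_gap":0.0}
    - {"finger_gap":0.0}
    - {"finger_gap":0.0}
    - {"finger_gap":0.0}

```text
time: 2.62
tcp_pos: [0.4672, -0.2269, 0.0282]
eef_rot: [3.099, 0.507, 0.002]
force: [-0.1, 0.9, 0.2]
grip_width: 0.017
gripper_force: 0.1
```

Emit:
advance:
  rows:
    - {"finger_gap":0.0}
    - {"finger_gap":0.0}
    - {"finger_gap":0.0, "d":[0, 0, -0.02]}
    - {"finger_gap":0.0, "d":[0, 0, -0.04]}
    - {"finger_gap":0.0, "d":[0, 0, -0.04]}
    - {"finger_gap":0.0, "d":[0, 0, -0.04]}
    - {"finger_gap":0.0, "d":[0, 0, -0.04]}
    - {"finger_gap":0.0}

```text
time: 3.28
tcp_pos: [0.4712, -0.2276, 0.2148]
eef_rot: [3.092, 0.508, 0.015]
force: [1.2, -0.2, 1.0]
grip_width: 0.0117
gripper_force: 27.9
```

```bash
python3 - <<'E'
from h import *
KT=cam('top'); S=cam('scene')
def tri(a,b):
    o=[KT[1][:3,3],S[1][:3,3]]; d=[cast(KT,a,0)[0]-o[0],cast(S,b,0)[0]-o[1]]
    t=np.linalg.lstsq(np.c_[d[0],-d[1]],o[1]-o[0],rcond=None)[0]; p,q=o[0]+t[0]*d[0],o[1]+t[1]*d[1]
    return ((p+q)/2).round(3),np.linalg.norm(p-q).round(3)
print('cup rim',tri((165,92),(114,155)))
s=bot.read_state(); M=R.from_rotvec(s['eef_rot']).as_matrix(); print(np.arctan2(M[1,0],M[0,0]),M.T@(np.r_[.644,.2,.14]-s['tcp_pos']))
E
```

```text
cup rim (array([0.75 , 0.121, 0.094]), np.float64(0.003))
0.32538545303297867 [ 0.29976464 -0.35067456  0.07404783]
```

Emit:
advance:
  rows:
    - {"finger_gap":0, "d":[0.025, -0.029, 0]}
    - {"finger_gap":0, "d":[0.025, -0.029, 0]}
    - {"finger_gap":0, "d":[0.025, -0.029, 0]}
    - {"finger_gap":0, "d":[0.025, -0.029, 0]}
    - {"finger_gap":0, "d":[0.025, -0.029, 0]}
    - {"finger_gap":0, "d":[0.025, -0.029, 0]}
    - {"finger_gap":0, "d":[0.025, -0.029, 0]}
    - {"finger_gap":0, "d":[0.025, -0.029, 0]}

```text
time: 3.95
tcp_pos: [0.5823, 0.059, 0.2069]
eef_rot: [3.1, 0.508, -0.001]
force: [-0.2, -0.3, -0.0]
grip_width: 0.0122
gripper_force: 27.9
```

Emit:
advance:
  rows:
    - {"finger_gap":0, "d":[0.025, -0.029, 0]}
    - {"finger_gap":0, "d":[0.025, -0.029, 0]}
    - {"finger_gap":0, "d":[0.025, -0.029, 0]}
    - {"finger_gap":0, "d":[0.02, -0.029, 0]}
    - {"finger_gap":0, "spin":0.11}
    - {"finger_gap":0, "spin":0.11}
    - {"finger_gap":0, "spin":0.11}
    - {"finger_gap":0}

```text
time: 4.62
tcp_pos: [0.6348, 0.1979, 0.2066]
eef_rot: [3.141, -0.013, -0.001]
force: [0.4, -0.2, 0.1]
grip_width: 0.0122
gripper_force: 27.9
```

```bash
python3 - <<'E'
from h import *
KT,im=shot('wrist','w3.png')
s=bot.read_state(); M=R.from_rotvec(s['eef_rot']).as_matrix(); print(np.arctan2(M[1,0],M[0,0]),M.T@(np.r_[.644,.2,.045]-s['tcp_pos']))
E
```

```text
-0.0026893675766135406 [ 0.00924292 -0.00248604  0.16172519]
```

View pics/w3.png

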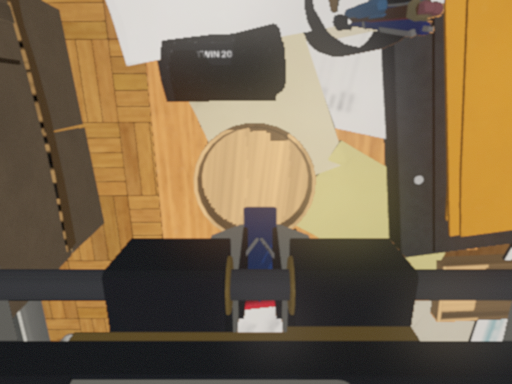

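The clip is held between the pads, and the dish rim is visible with sides at columns 196 and 316 and top at row 124. I'll check the dish centre against it.

```bash
python3 - <<'E'
from h import *
KT=cam('wrist')
p=cast(KT,[(256,124),(196,180),(316,180)],.026);print(p.round(3))
s=bot.read_state();z=s['tcp_pos'][2]-.015; print(cast(KT,[(246,207),(275,207)],z)-s['tcp_pos'])
E
```

```text
[[0.68  0.2   0.026]
 [0.626 0.259 0.026]
 [0.626 0.142 0.026]]
[[ 0.02325757  0.00590114 -0.015     ]
 [ 0.02323125 -0.00790539 -0.015     ]]
```

Emit:
advance:
  rows:
    - {"finger_gap":0, "d":[0.006, -0.002, 0.03]}
    - {"finger_gap":0, "d":[0, 0, 0.04]}
    - {"finger_gap":0, "d":[0, 0, 0.04]}
    - {"finger_gap":0, "d":[0, 0, 0.025]}
    - {"finger_gap":0, "d":[0, 0, 0.015]}
    - {"finger_gap":0, "d":[0, 0, 0.01]}
    - {"finger_gap":0}
    - {"finger_gap":0}

```text
time: 5.33
tcp_pos: [0.6419, 0.1999, 0.0482]
eef_rot: [-3.141, 0.007, -0.002]
force: [-0.7, -0.3, 0.5]
grip_width: 0.0124
gripper_force: 27.9
```

Emit:
advance:
  rows:
    - {"finger_gap":0, "d":[0, 0, 0.006]}
    - {"finger_gap":0}
    - {"finger_gap":0.034}
    - {"finger_gap":0.034}
    - {"finger_gap":0.034}
    - {"finger_gap":0.034, "d":[0, 0, -0.03]}
    - {"finger_gap":0.034, "d":[0, 0, -0.04]}
    - {"finger_gap":0.034, "d":[0, 0, -0.04]}

```text
time: 6.0
tcp_pos: [0.6401, 0.1992, 0.1514]
eef_rot: [3.141, -0.007, -0.004]
force: [1.5, -0.3, 0.2]
grip_width: 0.0338
gripper_force: 0.0
```

Emit:
advance:
  rows:
    - {"finger_gap":0.05, "d":[0, 0, -0.04]}
    - {"finger_gap":0.05, "d":[0, 0, -0.02]}
    - {"finger_gap":0.05, "d":[-0.02, 0.02, 0], "spin":-0.1}
    - {"finger_gap":0.05, "d":[-0.03, 0.025, 0], "spin":-0.1}
    - {"finger_gap":0.05, "d":[-0.03, 0.025, 0]}
    - {"finger_gap":0.05, "d":[-0.03, 0.025, 0]}
    - {"finger_gap":0.05, "d":[-0.03, 0.025, 0]}
    - {"finger_gap":0.05}

```text
time: 6.67
tcp_pos: [0.5149, 0.053, 0.2101]
eef_rot: [3.122, 0.294, -0.01]
force: [-0.3, -0.8, -0.4]
grip_width: 0.0499
gripper_force: 0.0
```

```bash
python3 - <<'E'
from h import *
KT,im=shot('wrist','w4.png')
s=bot.read_state(); print(s['tcp_pos'],s['time'])
E
```

```text
[0.51759246 0.05614073 0.2110745 ] 6.7167
```

View pics/w4.png

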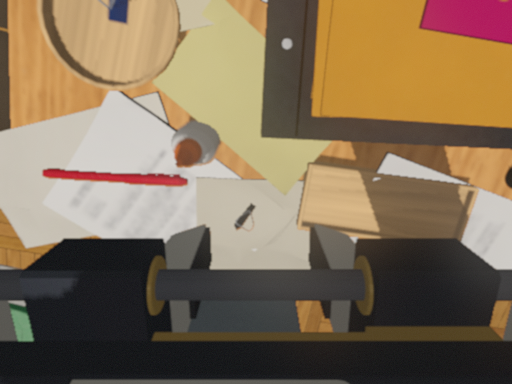

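The large clip lies in the dish (118,8). Small clip at (245,216), marker from (45,173) to (186,182), glue at (195,147).

```bash
python3 - <<'E'
from h import *
KT=cam('wrist'); im=cv2.imread('pics/w4.png')[...,::-1].astype(int); r,g,b=[im[...,i] for i in range(3)]
s=bot.read_state(); M=R.from_rotvec(s['eef_rot']).as_matrix(); print('a',np.arctan2(M[1,0],M[0,0]))
for z in(0.005,.018):
    q,a=rect(KT,(r<110),z,(230,198,262,234)); print('small',z,q,a)
for z in(0.0,.0065,.013): print('marker',rect(KT,(r>110)&(g<70)&(b<80),z,(35,160,200,195)))
t=q[:2]; print(M.T@(np.r_[t,.027]-s['tcp_pos']))
print('glue tip',cast(KT,(187,152),.108))
A=cv2.resize(cv2.imread('pics/w4.png')[100:240,150:300],None,fx=4,fy=4,interpolation=cv2.INTER_CUBIC); cv2.imwrite('pics/c4.png',A)
E
```

```text
a 0.188962231365357
small 0.005 [0.4592 0.0608 0.031  0.0059] -0.418
small 0.018 [0.4643 0.0611 0.0298 0.0057] -0.418
marker (array([0.4757, 0.2022, 0.1496, 0.0107]), np.float64(-1.432))
marker (array([0.4779, 0.1998, 0.1468, 0.0105]), np.float64(-1.432))
marker (array([0.4801, 0.1973, 0.144 , 0.0103]), np.float64(-1.432))
[-0.05097226 -0.01554816  0.18414175]
glue tip [[0.54046633 0.11230581 0.108     ]]
```

View pics/c4.png

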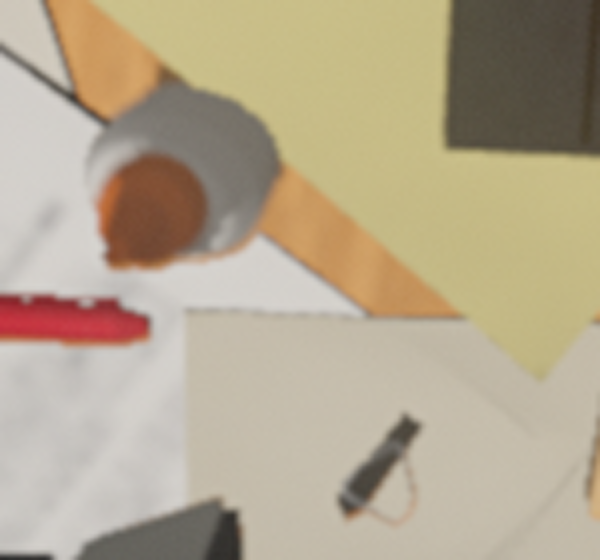

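Emit:
advance:
  rows:
    - {"finger_gap":0.046, "d":[-0.028, -0.007, 0.02]}
    - {"finger_gap":0.046, "d":[-0.028, -0.007, 0.02]}
    - {"finger_gap":0.046, "d":[0, 0, 0.03], "spin":0.125}
    - {"finger_gap":0.046, "d":[0, 0, 0.03], "spin":0.125}
    - {"finger_gap":0.046, "d":[0, 0, 0.03], "spin":0.125}
    - {"finger_gap":0.046, "d":[0, 0, 0.01], "spin":0.125}
    - {"finger_gap":0.046, "spin":0.125}
    - {"finger_gap":0.046}

```text
time: 7.38
tcp_pos: [0.4623, 0.0651, 0.0706]
eef_rot: [-3.068, 0.674, 0.001]
force: [-0.0, 0.7, 0.1]
grip_width: 0.0459
gripper_force: 0.0
```

```bash
python3 - <<'E'
from h import *
KT,im=shot('wrist','w5.png')
r=im[...,0].astype(int)
s=bot.read_state(); M=R.from_rotvec(s['eef_rot']).as_matrix(); print('a',np.arctan2(M[1,0],M[0,0]),s['tcp_pos'])
print(M.T@(np.r_[.46,.059,.026]-s['tcp_pos']))
for z in(0.005,.018):
    q,a=rect(KT,(r<90),z,(225,150,300,238)); print('small',z,q,a,M.T@(np.r_[q[:2],.026]-s['tcp_pos']))
E
```

```text
a -0.42609202741901964 [0.46287552 0.06508481 0.07125021]
[-0.00012275  0.00675524  0.04524628]
small 0.005 [0.4531 0.0585 0.0187 0.0065] -0.414 [-0.00619915  0.01006241  0.04524179]
small 0.018 [0.4583 0.0568 0.0175 0.0061] -0.414 [-0.00076146  0.00946117  0.04524446]
```

View pics/w5.png

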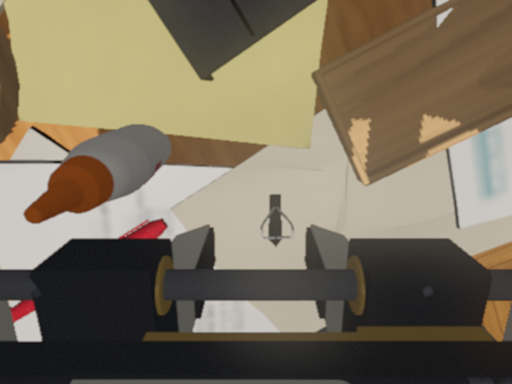

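The small clip is at (275,195-240), a few mm right of the centre line. I'll check its far end.

```bash
python3 - <<'E'
from h import *
KT=cam('wrist')
s=bot.read_state(); M=R.from_rotvec(s['eef_rot']).as_matrix()
for z in(0,.01,.018,.031): print(z,((cast(KT,[(275,195),(275,210),(275,240),(276,246)],z)-s['tcp_pos'])@M)[:,:2].round(4).tolist())
print(proj(KT,[[.46,.059,.0],[.46,.059,.018]]))
E
```

```text
0 [[0.0114, 0.0099], [0.0011, 0.0101], [-0.0204, 0.0104], [-0.0248, 0.0111]]
0.01 [[0.0146, 0.0095], [0.0048, 0.0096], [-0.0156, 0.0099], [-0.0199, 0.0106]]
0.018 [[0.0171, 0.0091], [0.0077, 0.0092], [-0.0119, 0.0095], [-0.0159, 0.0102]]
0.031 [[0.0213, 0.0085], [0.0125, 0.0086], [-0.0057, 0.0088], [-0.0095, 0.0095]]
[[269.90750479 211.71296499]
 [270.76110202 222.19718221]]
```

Emit:
advance:
  rows:
    - {"finger_gap":0.046, "d":[-0.003, 0.0095, 0.01]}
    - {"finger_gap":0.046, "d":[0, 0, 0.02]}
    - {"finger_gap":0.046, "d":[0, 0, 0.0155]}
    - {"finger_gap":0.046}
    - {"finger_gap":0.046}
    - {"finger_gap":0.0}
    - {"finger_gap":0.0}
    - {"finger_gap":0.0}

```text
time: 8.1
tcp_pos: [0.4565, 0.0566, 0.0267]
eef_rot: [-3.069, 0.669, -0.003]
force: [-0.9, 0.9, 0.4]
grip_width: 0.0303
gripper_force: 0.0
```

Emit:
advance:
  rows:
    - {"finger_gap":0}
    - {"finger_gap":0}
    - {"finger_gap":0}
    - {"finger_gap":0, "d":[0, 0, -0.02]}
    - {"finger_gap":0, "d":[0, 0, -0.04]}
    - {"finger_gap":0, "d":[0, 0, -0.04]}
    - {"finger_gap":0, "d":[0, 0, -0.04]}
    - {"finger_gap":0, "d":[0, 0, -0.03]}

```text
time: 8.77
tcp_pos: [0.456, 0.0568, 0.1987]
eef_rot: [-3.069, 0.67, -0.004]
force: [0.8, -0.2, 0.2]
grip_width: 0.0092
gripper_force: 28.0
```

```bash
python3 - <<'E'
from h import *
s=bot.read_state(); M=R.from_rotvec(s['eef_rot']).as_matrix(); print('a',np.arctan2(M[1,0],M[0,0]),s['tcp_pos'],M.T@(np.r_[.597,.2,.14]-s['tcp_pos']))
E
```

```text
a -0.4296916493411562 [0.45600652 0.05675363 0.19874456] [ 0.06838194 -0.18888805  0.05911703]
```

Emit:
advance:
  rows:
    - {"finger_gap":0, "d":[0.0137, -0.0375, 0]}
    - {"finger_gap":0, "d":[0.0137, -0.0375, 0]}
    - {"finger_gap":0, "d":[0.0137, -0.0375, 0]}
    - {"finger_gap":0, "d":[0.0137, -0.0375, 0]}
    - {"finger_gap":0, "d":[0.0137, -0.0375, 0]}
    - {"finger_gap":0, "spin":-0.107}
    - {"finger_gap":0, "spin":-0.107}
    - {"finger_gap":0, "spin":-0.107}

```text
time: 9.43
tcp_pos: [0.5956, 0.1998, 0.1951]
eef_rot: [3.137, -0.159, -0.001]
force: [-0.0, -0.2, -0.6]
grip_width: 0.0096
gripper_force: 28.0
```

Emit:
advance:
  rows:
    - {"finger_gap":0, "spin":-0.107}
    - {"finger_gap":0}
    - {"finger_gap":0}

```text
time: 9.68
tcp_pos: [0.5957, 0.198, 0.1955]
eef_rot: [-3.142, 0.009, 0.001]
force: [-0.6, 0.2, 0.2]
grip_width: 0.01
gripper_force: 28.0
```

```bash
python3 - <<'E'
from h import *
KT,im=shot('wrist','w6.png')
s=bot.read_state(); M=R.from_rotvec(s['eef_rot']).as_matrix(); print('a',np.arctan2(M[1,0],M[0,0]),s['tcp_pos'],M.T@(np.r_[.597,.2,.041]-s['tcp_pos']))
E
```

```text
a -0.005781584213091242 [0.59580586 0.19796816 0.19558001] [ 0.00124116 -0.00204706  0.15457944]
```

View pics/w6.png

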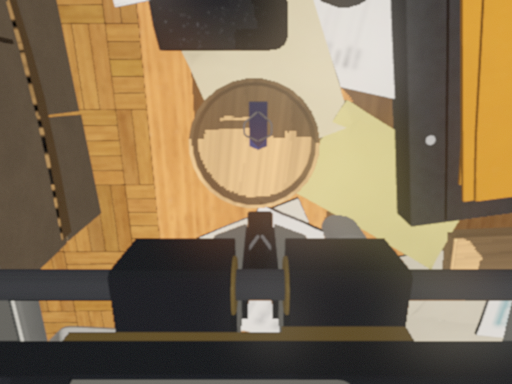

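Large clip stands in the dish at (258,122) and the small clip is held. I'll turn slightly so the gripper body clears the glue nozzle, then place it.

Emit:
advance:
  rows:
    - {"finger_gap":0, "d":[0.003, -0.002, 0.03], "spin":-0.1}
    - {"finger_gap":0, "d":[0, 0, 0.03], "spin":-0.1}
    - {"finger_gap":0, "d":[0, 0, 0.035]}
    - {"finger_gap":0, "d":[0, 0, 0.03]}
    - {"finger_gap":0, "d":[0, 0, 0.02]}
    - {"finger_gap":0, "d":[0, 0, 0.009]}
    - {"finger_gap":0}
    - {"finger_gap":0}

```text
time: 10.4
tcp_pos: [0.5993, 0.2004, 0.0421]
eef_rot: [-3.126, -0.308, -0.001]
force: [0.6, 0.1, 0.2]
grip_width: 0.0097
gripper_force: 28.0
```

Emit:
advance:
  rows:
    - {"finger_gap":0.034}
    - {"finger_gap":0.034}
    - {"finger_gap":0.034}
    - {"finger_gap":0.034, "d":[0, 0, -0.02]}
    - {"finger_gap":0.034, "d":[0, 0, -0.04]}
    - {"finger_gap":0.034, "d":[0, 0, -0.04]}
    - {"finger_gap":0.034, "d":[0, 0, -0.04]}
    - {"finger_gap":0.034, "d":[0, 0, -0.02]}

```text
time: 11.07
tcp_pos: [0.6011, 0.2016, 0.208]
eef_rot: [-3.125, -0.31, -0.012]
force: [0.4, 0.7, 0.4]
grip_width: 0.0339
gripper_force: 0.0
```

```bash
python3 - <<'E'
from h import *
KT,im=shot('wrist','w7.png')
s=bot.read_state(); M=R.from_rotvec(s['eef_rot']).as_matrix(); print('a',np.arctan2(M[1,0],M[0,0]),s['tcp_pos'])
E
```

```text
a 0.19762865700486576 [0.60272523 0.20224777 0.21094284]
```

```bash
python3 - <<'E'
from h import *
s=bot.read_state(); M=R.from_rotvec(s['eef_rot']).as_matrix(); print(s['joint_pos'],M.T@(np.r_[.478,.199,.1]-s['tcp_pos']))
E
```

```text
[ 0.03910699  0.53101184 -0.55929979  1.63268871  0.31617328  1.05624226
 -1.98518344] [-0.12431041 -0.02117832  0.10942415]
```

View pics/w7.png

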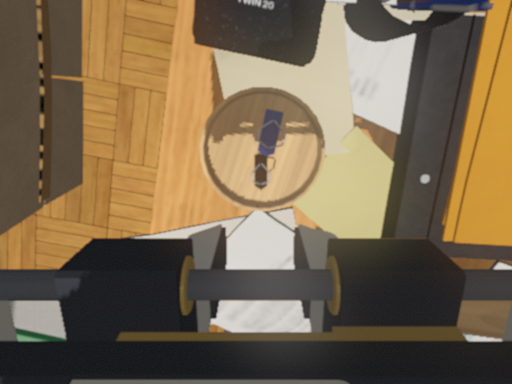

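Both clips are in the dish, large at (270,130) and small at (260,170). Next is the marker; I'll turn positive and watch joint 7.

Emit:
advance:
  rows:
    - {"finger_gap":0.034, "d":[-0.031, -0.0053, 0.01]}
    - {"finger_gap":0.034, "d":[-0.031, -0.0053, 0.01]}
    - {"finger_gap":0.034, "d":[-0.031, -0.0053, 0.01]}
    - {"finger_gap":0.034, "d":[-0.031, -0.0053, 0.01]}
    - {"finger_gap":0.034, "spin":0.125}
    - {"finger_gap":0.034, "spin":0.125}
    - {"finger_gap":0.034, "spin":0.125}
    - {"finger_gap":0.034, "spin":0.125}

```text
time: 11.78
tcp_pos: [0.4732, 0.1966, 0.1623]
eef_rot: [-3.104, 0.483, -0.002]
force: [0.2, 0.1, 0.4]
grip_width: 0.034
gripper_force: 0.0
```

```bash
python3 - <<'E'
from h import *
s=bot.read_state(); print(s['joint_pos'])
E
```

```text
[-0.04140566  0.37557725 -0.48527322  1.9701157   0.23082134  0.84813384
 -2.53073664]
```

Emit:
advance:
  rows:
    - {"finger_gap":0.034, "spin":-0.125}
    - {"finger_gap":0.034, "spin":-0.125}
    - {"finger_gap":0.034, "spin":-0.125}
    - {"finger_gap":0.034, "spin":-0.125}
    - {"finger_gap":0.034, "spin":-0.125}
    - {"finger_gap":0.034, "spin":-0.125}
    - {"finger_gap":0.034, "spin":-0.125}
    - {"finger_gap":0.034, "spin":-0.125}

```text
time: 12.45
tcp_pos: [0.4733, 0.1966, 0.1622]
eef_rot: [2.949, 1.083, 0.002]
force: [0.4, 0.4, -0.2]
grip_width: 0.0339
gripper_force: 0.0
```

Emit:
advance:
  rows:
    - {"finger_gap":0.034, "spin":-0.125}
    - {"finger_gap":0.034, "spin":-0.125}
    - {"finger_gap":0.034, "spin":-0.125}
    - {"finger_gap":0.034, "spin":-0.125}
    - {"finger_gap":0.034, "spin":-0.125}
    - {"finger_gap":0.034, "spin":-0.125}
    - {"finger_gap":0.034, "spin":-0.125}
    - {"finger_gap":0.034, "spin":-0.125}

```text
time: 13.12
tcp_pos: [0.4734, 0.1965, 0.1621]
eef_rot: [2.068, 2.363, 0.001]
force: [-0.3, -0.4, 0.1]
grip_width: 0.0342
gripper_force: 0.0
```

```bash
python3 - <<'E'
from h import *
KT,im=shot('wrist','w8.png')
s=bot.read_state(); M=R.from_rotvec(s['eef_rot']).as_matrix(); print('a',np.arctan2(M[1,0],M[0,0]),s['tcp_pos'],s['joint_pos'],M.T@(np.r_[.478,.199,.1]-s['tcp_pos']))
r,g,b=[im[...,i].astype(int) for i in range(3)]
print('marker',rect(KT,(r>100)&(g<70)&(b<80),.0065,(0,0,512,235)))
print('glue orange',rect(KT,(r>120)&(g>45)&(g<.6*r)&(b<.5*g),.09,(0,0,512,235)))
E
```

```text
a 1.7107571209900005 [0.47333617 0.19640957 0.16195386] [ 0.29881782  0.50135184 -0.92958172  1.95981299  0.50255744  0.92882628
 -0.74458955] [0.00194161 0.00493721 0.06195641]
marker (array([0.4816, 0.1444, 0.0071, 0.0066]), np.float64(-1.437))Traceback (most recent call last):
  File "<stdin>", line 6, in <module>
  File "h.py", line 23, in rect
    c=max(cv2.findContours(m,cv2.RETR_EXTERNAL,cv2.CHAIN_APPROX_NONE)[0],key=cv2.contourArea)[:,0]
      ~~~^^^^^^^^^^^^^^^^^^^^^^^^^^^^^^^^^^^^^^^^^^^^^^^^^^^^^^^^^^^^^^^^^^^^^^^^^^^^^^^^^^^^
ValueError: max() iterable argument is empty
```

```bash
python3 - <<'E'
from h import *
KT=cam('wrist'); im=cv2.imread('pics/w8.png')[...,::-1].astype(int); r,g,b=[im[...,i] for i in range(3)]
m=(r>60)&(g<.45*r)&(b<.5*r)
ys,xs=np.where(m); 
for v in range(40,384,30):
    x=xs[ys==v]; 
    if len(x): print(v,x.min(),x.max(),len(x))
s=bot.read_state(); M=R.from_rotvec(s['eef_rot']).as_matrix()
q,a=rect(KT,m,.0065,(200,0,330,240)); print(q,a,M.T@(np.r_[q[:2],.0065]-s['tcp_pos']))
E
```

```text
130 258 258 1
160 259 259 1
250 258 262 5
[0.4665 0.2434 0.0012 0.0012] 0.919 [ 0.04755268 -0.00032031  0.15543287]
```

```bash
python3 - <<'E'
from h import *
KT=cam('wrist'); im=cv2.imread('pics/w8.png')[...,::-1]
print(proj(KT,[[.478,.199,.0065],[.468,.26,.0065],[.467,.27,.0065]]).round())
for v in(150,180,210): print(v,im[v,230:300:4].tolist())
E
```

```text
[[264. 174.]
 [263. 102.]
 [263.  90.]]
150 [[200, 196, 192], [202, 197, 194], [204, 201, 196], [204, 201, 196], [198, 196, 191], [190, 186, 182], [177, 142, 140], [188, 87, 90], [175, 87, 88], [155, 136, 130], [206, 201, 197], [205, 200, 195], [206, 201, 196], [205, 202, 196], [205, 202, 196], [206, 202, 197], [206, 202, 197], [206, 202, 197]]
180 [[199, 195, 191], [202, 198, 193], [204, 201, 196], [205, 201, 196], [204, 201, 196], [204, 201, 196], [163, 154, 149], [129, 80, 79], [123, 79, 78], [188, 182, 178], [204, 200, 195], [204, 201, 196], [204, 200, 195], [204, 200, 196], [204, 201, 196], [205, 201, 197], [205, 202, 198], [205, 201, 196]]
210 [[198, 195, 191], [198, 195, 190], [200, 197, 192], [201, 198, 193], [202, 198, 194], [202, 199, 194], [123, 99, 96], [116, 76, 74], [117, 75, 75], [139, 122, 120], [192, 189, 185], [197, 194, 189], [199, 195, 190], [202, 199, 194], [203, 199, 195], [204, 201, 196], [203, 200, 196], [204, 201, 196]]
```

```bash
python3 - <<'E'
from h import *
KT=cam('wrist'); im=cv2.imread('pics/w8.png')[...,::-1].astype(int)
m=(im[...,0]-im[...,1])>25
s=bot.read_state(); M=R.from_rotvec(s['eef_rot']).as_matrix()
c=m[:240,250:272].sum(1); v=np.where(c>4)[0]; print(v.min(),v.max())
print(((cast(KT,[(260,v.min()),(260,200)],.0065)-s['tcp_pos'])@M).round(4))
E
```

```text
93 239
[[ 0.0714  0.0014  0.1554]
 [-0.0225  0.0015  0.1555]]
```

Emit:
advance:
  rows:
    - {"finger_gap":0.04, "d":[-0.002, 0.0015, 0.03]}
    - {"finger_gap":0.04, "d":[0, 0, 0.03]}
    - {"finger_gap":0.04, "d":[0, 0, 0.03]}
    - {"finger_gap":0.04, "d":[0, 0, 0.025]}
    - {"finger_gap":0.04, "d":[0, 0, 0.015]}
    - {"finger_gap":0.04, "d":[0, 0, 0.008]}
    - {"finger_gap":0.04}
    - {"finger_gap":0.04}

```text
time: 13.83
tcp_pos: [0.4752, 0.1952, 0.0241]
eef_rot: [2.077, 2.356, 0.001]
force: [-0.1, 0.3, 0.3]
grip_width: 0.0402
gripper_force: 0.0
```

Emit:
advance:
  rows:
    - {"finger_gap":0}
    - {"finger_gap":0}
    - {"finger_gap":0}
    - {"finger_gap":0}
    - {"finger_gap":0}
    - {"finger_gap":0}
    - {"finger_gap":0, "d":[0, 0, -0.01]}
    - {"finger_gap":0, "d":[0, 0, -0.02]}

```text
time: 14.5
tcp_pos: [0.4733, 0.1941, 0.0528]
eef_rot: [-2.074, -2.357, 0.005]
force: [-0.2, -0.1, 0.4]
grip_width: 0.0123
gripper_force: 30.0
```

Emit:
advance:
  rows:
    - {"finger_gap":0, "d":[0, 0, -0.04]}
    - {"finger_gap":0, "d":[0, 0, -0.04]}
    - {"finger_gap":0, "d":[0, 0, -0.04]}
    - {"finger_gap":0, "spin":0.0525}
    - {"finger_gap":0, "spin":0.0525}
    - {"finger_gap":0}

```text
time: 15.0
tcp_pos: [0.4754, 0.1948, 0.1752]
eef_rot: [2.198, 2.242, 0.002]
force: [-0.3, 0.2, 0.2]
grip_width: 0.0129
gripper_force: 30.0
```

```bash
python3 - <<'E'
from h import *
s=bot.read_state(); M=R.from_rotvec(s['eef_rot']).as_matrix(); print('a',np.arctan2(M[1,0],M[0,0]),s['tcp_pos'],s['joint_pos'],M.T@(np.r_[.497,-.088,.1]-s['tcp_pos']))
E
```

```text
a 1.5907803062662706 [0.47536505 0.19484396 0.17521407] [ 0.29854791  0.47338665 -0.9191388   1.94825874  0.46557395  0.94441147
 -0.82937595] [-0.28320734  0.01580758  0.07529714]
```

Emit:
advance:
  rows:
    - {"finger_gap":0, "d":[-0.0354, 0.002, 0]}
    - {"finger_gap":0, "d":[-0.0354, 0.002, 0]}
    - {"finger_gap":0, "d":[-0.0354, 0.002, 0]}
    - {"finger_gap":0, "d":[-0.0354, 0.002, 0]}
    - {"finger_gap":0, "d":[-0.0354, 0.002, 0]}
    - {"finger_gap":0, "d":[-0.0354, 0.002, 0]}
    - {"finger_gap":0, "d":[-0.0354, 0.002, 0]}
    - {"finger_gap":0, "d":[-0.0354, 0.002, 0]}

```text
time: 15.67
tcp_pos: [0.4965, -0.0895, 0.1736]
eef_rot: [-2.194, -2.248, 0.001]
force: [-0.3, 0.1, -0.3]
grip_width: 0.0129
gripper_force: 30.0
```

Emit:
advance:
  rows:
    - {"finger_gap":0}
    - {"finger_gap":0}

```text
time: 15.83
tcp_pos: [0.4966, -0.0905, 0.1733]
eef_rot: [-2.201, -2.241, 0.001]
force: [0.3, 1.2, -0.5]
grip_width: 0.0122
gripper_force: 30.0
```

```bash
python3 - <<'E'
from h import *
KT,im=shot('wrist','w9.png')
s=bot.read_state(); M=R.from_rotvec(s['eef_rot']).as_matrix(); print('a',np.arctan2(M[1,0],M[0,0]),s['tcp_pos'],M.T@(np.r_[.497,-.088,.038]-s['tcp_pos']))
E
```

```text
a 1.5919991141368457 [ 0.49663386 -0.08829733  0.17343326] [0.00016682 0.00050165 0.13543305]
```

View pics/w9.png

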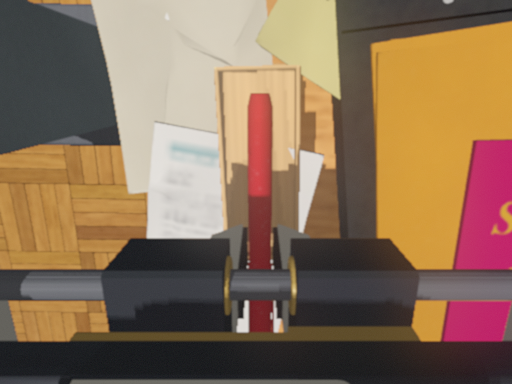

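The marker is held straight and laterally centred over the pen tray (tray end at row 67, marker end at row 95). I'll verify along the length.

```bash
python3 - <<'E'
from h import *
KT=cam('wrist'); s=bot.read_state()
print(cast(KT,[(259,67),(217,150),(300,150)],.022).round(4),cast(KT,[(260,94)],s['tcp_pos'][2]-.018).round(4),s['tcp_pos'])
E
```

```text
[[ 0.4951  0.0035  0.022 ]
 [ 0.4605 -0.0646  0.022 ]
 [ 0.5319 -0.063   0.022 ]] [[ 0.4963 -0.0148  0.1554]] [ 0.49663386 -0.08829733  0.17343326]
```

Emit:
advance:
  rows:
    - {"finger_gap":0, "d":[0.003, 0, 0.035]}
    - {"finger_gap":0, "d":[0, 0, 0.035]}
    - {"finger_gap":0, "d":[0, 0, 0.03]}
    - {"finger_gap":0, "d":[0, 0, 0.02]}
    - {"finger_gap":0, "d":[0, 0, 0.01]}
    - {"finger_gap":0, "d":[0, 0, 0.005]}
    - {"finger_gap":0}
    - {"finger_gap":0}

```text
time: 16.55
tcp_pos: [0.4979, -0.0841, 0.0397]
eef_rot: [2.195, 2.247, 0.002]
force: [0.7, -0.9, -0.9]
grip_width: 0.0124
gripper_force: 30.0
```

Emit:
advance:
  rows:
    - {"finger_gap":0.03}
    - {"finger_gap":0.03}
    - {"finger_gap":0.03}
    - {"finger_gap":0.03}
    - {"finger_gap":0.03, "d":[0, 0, -0.02]}
    - {"finger_gap":0.03, "d":[0, 0, -0.04]}
    - {"finger_gap":0.03, "d":[0, 0, -0.04]}
    - {"finger_gap":0.03, "d":[0, 0, -0.03]}

```text
time: 17.22
tcp_pos: [0.4976, -0.0845, 0.1714]
eef_rot: [2.195, 2.246, 0.002]
force: [1.4, -0.1, 0.1]
grip_width: 0.0302
gripper_force: 0.0
```

```bash
python3 - <<'E'
from h import *
KT,im=shot('wrist','w10.png')
s=bot.read_state(); M=R.from_rotvec(s['eef_rot']).as_matrix(); print('a',np.arctan2(M[1,0],M[0,0]),s['tcp_pos'],s['joint_pos'])
r,g,b=[im[...,i].astype(int) for i in range(3)]; m=(r-g)>40
x=np.where((m&(g<.5*r))[:240,225:295].sum(1)>4)[0]; print(x.min(),x.max(),cast(KT,[(260,x.min())],.02))
E
```

```text
a 1.5937719040188214 [ 0.50094851 -0.08460211  0.1762343 ] [ 0.8484197   0.44790631 -0.90085977  1.96665001  0.44229824  0.92493692
 -0.25289958]
92 239 [[ 0.4976215  -0.01214594  0.02      ]]
```

Marker measured lying centred (y≈-0.086). Now I'll take a look straight down on the glue bottle.

Emit:
advance:
  rows:
    - {"finger_gap":0.06, "d":[0.025, 0.008, -0.02]}
    - {"finger_gap":0.06, "d":[0.025, 0.008, -0.02]}
    - {"finger_gap":0.06, "d":[0.025, 0.008, -0.02]}
    - {"finger_gap":0.06, "d":[0.025, 0.008, -0.02]}
    - {"finger_gap":0.06, "d":[0.01, 0, 0]}
    - {"finger_gap":0.06}
    - {"finger_gap":0.06}

```text
time: 17.85
tcp_pos: [0.526, 0.0253, 0.2481]
eef_rot: [2.195, 2.247, -0.002]
force: [0.4, -0.9, -0.5]
grip_width: 0.0597
gripper_force: 0.0
```

```bash
python3 - <<'E'
from h import *
KT,im=shot('wrist','w11.png'); print(KT[1][:3,3])
print(proj(KT,[[.53,.11,0],[.53,.11,.07],[.53,.11,.108]]).round())
c=proj(KT,[[.53,.11,.07]])[0].astype(int)
for v in range(c[1]-48,c[1]+49,8): print(v,' '.join('%3d/%3d/%3d'%tuple(im[v,u]) for u in range(c[0]-48,c[0]+49,8)))
print(c)
E
```

```text
[0.52537626 0.1020004  0.38513112]
[[264.  79.]
 [265.  77.]
 [266.  76.]]
29 208/205/201 205/201/197 194/190/186 207/203/199 210/206/201 209/206/201 209/205/201 208/204/199 186/182/177 205/198/186 196/191/178 199/171/118 198/187/137
37 200/197/193 207/204/199 209/206/201 196/193/189 199/195/191 210/206/202 210/206/200 209/205/199 190/182/170 207/160/106 205/157/103 197/187/136 198/187/137
45 198/195/191 204/201/196 205/202/198 210/206/201 209/206/202 210/206/201 208/205/200 161/147/136 203/155/103 202/154/101 197/185/134 198/187/136 199/188/136
53 196/192/189 194/191/187 201/198/193 209/206/201 209/206/201 209/205/200 169/161/153 167/150/136 204/157/104 208/162/108 198/187/137 198/187/135 198/187/135
61 202/199/194 201/197/193 198/194/190 193/189/185 208/205/200 188/183/177 185/125/ 96 192/187/180 163/130/ 98 197/187/137 197/186/136 197/187/136 199/188/135
69 202/199/194 199/195/191 208/204/200 209/205/200 204/200/195 197/123/ 79 204/126/ 76 175
[... 495 characters left out ...]
32 195/184/132 197/186/135 196/186/134 196/186/132
101 195/187/171 193/185/168 208/204/198 208/205/199 204/158/105 199/152/ 99 192/181/132 193/182/131 196/185/133 195/184/133 195/184/131 196/185/133 195/185/132
109 195/187/170 194/185/169 204/199/192 195/147/ 98 195/145/ 92 193/152/102 193/182/131 194/183/132 195/184/133 194/183/132 195/184/132 194/184/131 194/184/131
117 195/187/170 193/185/168 189/182/170 206/161/106 206/159/102 191/181/129 192/181/131 194/183/130 194/184/131 195/183/131 193/183/131 195/185/133 194/183/130
125 196/187/171 192/184/166 184/176/159 195/146/ 93 191/171/120 191/180/131 192/181/130 194/184/132 194/184/131 195/184/131 195/184/131 189/179/127 168/157/110
[265  77]
```

```bash
cat > gc.py <<'E'
from h import *
def grab(im,c,r):
    m=np.zeros(im.shape[:2],np.uint8); x0,y0=c[0]-r,max(c[1]-r,0)
    cv2.grabCut(cv2.cvtColor(im,cv2.COLOR_RGB2BGR),m,(x0,y0,2*r,c[1]+r-y0),np.zeros((1,65)),np.zeros((1,65)),6,cv2.GC_INIT_WITH_RECT)
    return (m==1)|(m==3)
E
python3 - <<'E'
from gc import *
E
mv gc.py grabber.py; python3 - <<'E'
from grabber import *
KT=cam('wrist'); im=np.ascontiguousarray(cv2.imread('pics/w11.png')[...,::-1])
m=grab(im,(266,76),34)
for z in(.03,.07): print(rect(KT,m,z,(225,35,310,115)))
for v in range(40,112,2): print(v,''.join('#' if m[v,u] else '.' for u in range(228,306)))
E
```

```text
(array([0.5295, 0.1128, 0.0413, 0.0344]), np.float64(0.773))
(array([0.529 , 0.1115, 0.0366, 0.0305]), np.float64(0.773))
40 ..............................................................................
42 ..............................................................................
44 ..............................................................................
46 ..............................................................................
48 ...........................................#..................................
50 ..........................................##..................................
52 ..................................###########.................................
54 ...............................#################..............................
56 .............................#####################............................
58 ...........................#########################..........................
60 ..........................###########################.........................
62 .........................##############################..................
[... 1279 characters left out ...]
#.....................................
96 ..............................................................................
98 ..............................................................................
100 ..............................................................................
102 ..............................................................................
104 ..............................................................................
106 ..............................................................................
108 ..............................................................................
110 ..............................................................................
```

Glue silhouette centred at (0.529, 0.112), long axis about 0.77 rad, sizes consistent with 31 x 41. Turning to align.

Emit:
advance:
  rows:
    - {"finger_gap":0.056, "spin":0.117}
    - {"finger_gap":0.056, "spin":0.117}
    - {"finger_gap":0.056, "spin":0.117}
    - {"finger_gap":0.056, "spin":0.117}
    - {"finger_gap":0.056, "spin":0.117}
    - {"finger_gap":0.056, "spin":0.117}
    - {"finger_gap":0.056, "spin":0.117}
    - {"finger_gap":0.056}

```text
time: 18.57
tcp_pos: [0.5258, 0.0233, 0.2474]
eef_rot: [2.914, 1.175, -0.004]
force: [-0.3, 0.4, -0.6]
grip_width: 0.0563
gripper_force: 0.0
```

```bash
python3 - <<'E'
from grabber import *
KT,im=shot('wrist','w12.png')
im=np.ascontiguousarray(im)
s=bot.read_state(); M=R.from_rotvec(s['eef_rot']).as_matrix(); print('a',np.arctan2(M[1,0],M[0,0]),s['tcp_pos'],M.T@(np.r_[.529,.112,.066]-s['tcp_pos']))
p=proj(KT,[[.529,.112,.05]])[0].astype(int); print(p)
m=grab(im,p,42)
for z in(.03,.07): print(rect(KT,m,z,(p[0]-45,max(p[1]-45,0),p[0]+45,p[1]+45)))
E
```

```text
a 0.7733563545338719 [0.52587563 0.02368377 0.24758595] [ 0.06434204 -0.06086806  0.18148872]
[194 101]
(array([0.525 , 0.1114, 0.0872, 0.0448]), np.float64(0.947))
(array([0.5315, 0.1074, 0.0774, 0.0397]), np.float64(0.947))
```

Emit:
advance:
  rows:
    - {"finger_gap":0.056, "d":[0.032, -0.0305, 0.01]}
    - {"finger_gap":0.056, "d":[0.032, -0.0305, 0.01]}
    - {"finger_gap":0.056, "d":[0, 0, 0.02]}
    - {"finger_gap":0.056}
    - {"finger_gap":0.056}

```text
time: 19.03
tcp_pos: [0.5285, 0.106, 0.2089]
eef_rot: [-2.907, -1.189, 0.006]
force: [-0.6, 0.0, 0.5]
grip_width: 0.056
gripper_force: 0.0
```

```bash
python3 - <<'E'
from grabber import *
KT,im=shot('wrist','w13.png')
s=bot.read_state(); M=R.from_rotvec(s['eef_rot']).as_matrix(); print('a',np.arctan2(M[1,0],M[0,0]),s['tcp_pos'],M.T@(np.r_[.529,.112,.066]-s['tcp_pos']))
print(proj(KT,[[.529,.112,.108],[.529,.112,.07],[.529,.112,0]]).round())
r,g,b=[im[...,i].astype(int) for i in range(3)]
o=(r>90)&(g<.68*r)&(b<.75*g)
for v in range(130,240,6):
    x=np.where(o[v,200:320])[0]+200
    print(v,(x.min(),x.max(),len(x)) if len(x) else '-',' '.join('%d'%im[v,u,0] for u in range(216,308,6)))
E
```

```text
a 0.7744545537816079 [0.52934306 0.10549151 0.20982883] [ 0.00455519 -0.00479703  0.14382437]
[[253. 190.]
 [254. 177.]
 [255. 159.]]
130 - 203 202 202 202 198 172 126 142 193 192 191 192 192 192 193 192
136 - 203 203 203 201 156 175 126 120 193 192 192 191 191 193 192 192
142 - 203 202 202 201 186 117 118 117 192 191 191 193 191 191 192 192
148 - 185 202 202 201 161 121 122 118 114 191 191 191 191 191 192 191
154 - 203 203 202 202 121 124 122 124 118 168 189 190 190 190 189 190
160 - 204 204 203 203 121 130 131 126 120 115 190 191 191 190 189 190
166 - 199 197 190 196 125 118 119 116 123 118 189 190 190 190 189 190
172 (np.int64(248), np.int64(261), 13) 184 190 203 204 117 127 127 126 116 118 188 189 189 189 189 189
178 (np.int64(261), np.int64(264), 4) 192 193 202 203 173 120 120 119 122 115 188 188 189 188 189 189
184 (np.int64(262), np.int64(262), 1) 198 193 195 203 202 117 121 117 122 172 187 188 189 189 188 151
190 (np.int64(250), np.int64(253), 4) 194 202 187 167 202 194 130 140 187 190 189 187 188 188 189 191
196 - 203 187 189 188 186 199 203 200 191 197 199 187 187 187 188 189
202 - 175 188 188 188 188 186 183 203 196 200 189 186 187 186 187 188
208 - 188 188 188 188 188 188 185 179 182 188 189 186 186 185 186 187
214 - 188 188 188 189 189 188 188 185 185 158 188 184 185 185 184 186
220 - 188 189 188 189 189 188 188 187 185 181 177 185 185 186 185 185
226 - 187 188 188 189 189 188 188 188 185 183 180 183 186 185 185 185
232 - 187 188 188 189 189 188 188 188 187 185 179 182 181 184 183 184
238 - 186 187 187 189 188 188 188 187 187 186 181 181 175 183 182 183
```

Silhouette is 34 px (about 30 mm) wide, centred where predicted. Descending to grip.

Emit:
advance:
  rows:
    - {"finger_gap":0.056, "d":[0.0045, -0.004, 0]}
    - {"finger_gap":0.056}
    - {"finger_gap":0.056, "d":[0, 0, 0.03]}
    - {"finger_gap":0.056, "d":[0, 0, 0.03]}
    - {"finger_gap":0.056, "d":[0, 0, 0.03]}
    - {"finger_gap":0.056, "d":[0, 0, 0.03]}
    - {"finger_gap":0.056, "d":[0, 0, 0.02]}
    - {"finger_gap":0.056}

```text
time: 19.75
tcp_pos: [0.5276, 0.1114, 0.067]
eef_rot: [-2.909, -1.184, 0.01]
force: [-0.9, -0.8, 0.6]
grip_width: 0.0559
gripper_force: 0.0
```

Emit:
advance:
  rows:
    - {"finger_gap":0.056, "d":[0, 0, 0.002]}
    - {"finger_gap":0.04}
    - {"finger_gap":0.036}
    - {"finger_gap":0.034}
    - {"finger_gap":0.0}
    - {"finger_gap":0}
    - {"finger_gap":0}
    - {"finger_gap":0}

```text
time: 20.42
tcp_pos: [0.5311, 0.1134, 0.0694]
eef_rot: [2.909, 1.185, 0.004]
force: [0.1, 0.9, 6.8]
grip_width: 0.0303
gripper_force: 30.0
```

Gripped (30 mm). Lifting gently.

Emit:
advance:
  rows:
    - {"finger_gap":0, "d":[0, 0, -0.01]}
    - {"finger_gap":0, "d":[0, 0, -0.02]}
    - {"finger_gap":0, "d":[0, 0, -0.03]}
    - {"finger_gap":0, "d":[0, 0, -0.03]}
    - {"finger_gap":0, "d":[0, 0, -0.03]}
    - {"finger_gap":0, "d":[0, 0, -0.02]}
    - {"finger_gap":0}
    - {"finger_gap":0}

```text
time: 21.08
tcp_pos: [0.5304, 0.1129, 0.2095]
eef_rot: [2.908, 1.185, 0.003]
force: [-0.1, 0.4, -1.2]
grip_width: 0.0304
gripper_force: 30.0
```

```bash
python3 - <<'E'
from h import *
KT,im=shot('wrist','w14.png')
s=bot.read_state(); M=R.from_rotvec(s['eef_rot']).as_matrix(); print('a',np.arctan2(M[1,0],M[0,0]),s['tcp_pos'],s['joint_pos'],M.T@(np.r_[.568,-.441,.2]-s['tcp_pos']))
r,g,b=[im[...,i].astype(int) for i in range(3)]
o=(r>90)&(g<.68*r)&(b<.75*g); ys,xs=np.where(o[:300,200:320]); print(len(xs),xs.mean()+200,ys.mean())
E
```

```text
a 0.7734892650172911 [0.52949194 0.11245115 0.20818853] [ 0.36895737  0.42830787 -0.78554251  1.85613907  0.35647293  1.00365454
 -1.36425648] [-0.35910253  0.42288186  0.0086255 ]
790 260.55316455696203 259.61898734177214
```

Emit:
advance:
  rows:
    - {"finger_gap":0, "d":[-0.0224, 0.0264, 0]}
    - {"finger_gap":0, "d":[-0.0224, 0.0264, 0]}
    - {"finger_gap":0, "d":[-0.0224, 0.0264, 0]}
    - {"finger_gap":0, "d":[-0.0224, 0.0264, 0]}
    - {"finger_gap":0, "d":[-0.0224, 0.0264, 0]}
    - {"finger_gap":0, "d":[-0.0224, 0.0264, 0]}
    - {"finger_gap":0, "d":[-0.0224, 0.0264, 0]}
    - {"finger_gap":0, "d":[-0.0224, 0.0264, 0]}

```text
time: 21.8
tcp_pos: [0.5477, -0.1648, 0.2063]
eef_rot: [-2.907, -1.185, 0.005]
force: [1.1, 0.0, -1.8]
grip_width: 0.0306
gripper_force: 30.0
```

Emit:
advance:
  rows:
    - {"finger_gap":0, "d":[-0.0224, 0.0264, 0]}
    - {"finger_gap":0, "d":[-0.0224, 0.0264, 0]}
    - {"finger_gap":0, "d":[-0.0224, 0.0264, 0]}
    - {"finger_gap":0, "d":[-0.0224, 0.0264, 0]}
    - {"finger_gap":0, "d":[-0.0224, 0.0264, 0]}
    - {"finger_gap":0, "d":[-0.0224, 0.0264, 0]}
    - {"finger_gap":0, "d":[-0.0224, 0.0264, 0]}
    - {"finger_gap":0, "d":[-0.0224, 0.0264, 0]}

```text
time: 22.47
tcp_pos: [0.5673, -0.4406, 0.2054]
eef_rot: [-2.906, -1.184, 0.004]
force: [0.8, 0.7, -0.8]
grip_width: 0.0304
gripper_force: 30.0
```

Emit:
advance:
  rows:
    - {"finger_gap":0, "spin":-0.111}
    - {"finger_gap":0, "spin":-0.111}
    - {"finger_gap":0, "spin":-0.111}
    - {"finger_gap":0, "spin":-0.111}
    - {"finger_gap":0, "spin":-0.111}
    - {"finger_gap":0, "spin":-0.111}
    - {"finger_gap":0, "spin":-0.111}
    - {"finger_gap":0}

```text
time: 23.13
tcp_pos: [0.5675, -0.4389, 0.2053]
eef_rot: [-2.236, -2.201, 0.001]
force: [-0.4, 0.1, -1.8]
grip_width: 0.0306
gripper_force: 30.0
```

```bash
python3 - <<'E'
from h import *
KT,im=shot('wrist','w15.png'); shot('top','t15.png')
s=bot.read_state(); M=R.from_rotvec(s['eef_rot']).as_matrix(); print('a',np.arctan2(M[1,0],M[0,0]),s['tcp_pos'],s['joint_pos'],M.T@(np.r_[.568,-.441,.0815]-s['tcp_pos']))
# tray edges: look for dark rim lines
e=[proj(KT,[[x,y,.028]])[0].round() for x,y in((.526,-.334),(.61,-.334),(.526,-.37),(.61,-.37))]; print(e)
v=int(e[0][1]); print('row',v+15,im[v+15,int(e[0][0])-20:int(e[1][0])+22:2].sum(1).tolist() if 0 else [int(x) for x in im[v+15,int(e[0][0])-20:int(e[1][0])+22,2]])
u=int((e[0][0]+e[1][0])/2); print('col',u,max(v-20,0),[int(x) for x in im[max(v-20,0):v+30,u,2]])
E
```

```text
a 1.5476262000212198 [ 0.5679771  -0.43901727  0.20613574] [ 1.08886468  0.75348254 -0.77501897  1.3827213   0.53320078  1.22278441
  0.24503202] [-0.00227284  0.00037603  0.12463022]
[array([209.,  54.]), array([306.,  52.]), array([212.,  97.]), array([305.,  96.])]
row 69 [101, 101, 100, 100, 100, 96, 97, 97, 99, 98, 99, 99, 99, 100, 99, 98, 97, 99, 99, 99, 101, 99, 98, 105, 120, 127, 124, 107, 83, 70, 74, 80, 83, 99, 128, 139, 138, 137, 135, 136, 138, 137, 135, 134, 135, 135, 136, 138, 142, 143, 144, 142, 140, 139, 141, 142, 146, 148, 149, 147, 146, 143, 145, 145, 143, 144, 141, 142, 146, 148, 150, 148, 144, 141, 138, 141, 141, 145, 146, 148, 148, 147, 146, 145, 143, 144, 142, 144, 142, 140, 138, 136, 136, 133, 135, 134, 136, 137, 139, 139, 142, 143, 142, 141, 138, 133, 131, 132, 133, 135, 136, 136, 130, 106, 93, 110, 126, 128, 113, 91, 68, 65, 65, 69, 83, 95, 100, 100, 100, 100, 101, 101, 101, 103, 102, 104, 104, 105, 103]
col 257 34 [104, 105, 107, 110, 107, 105, 102, 103, 105, 107, 107, 111, 111, 112, 112, 112, 110, 110, 114, 130, 142, 141, 129, 107, 83, 82, 105, 136, 146, 146, 146, 146, 146, 146, 146, 146, 145, 146, 146, 146, 145, 146, 145, 145, 146, 145, 145, 144, 144, 145]
```

The tray rim is where predicted, shifted about 2 mm in x. Lowering the glue.

Emit:
advance:
  rows:
    - {"finger_gap":0, "d":[-0.002, 0.0015, 0.03]}
    - {"finger_gap":0, "d":[0, 0, 0.03]}
    - {"finger_gap":0, "d":[0, 0, 0.03]}
    - {"finger_gap":0, "d":[0, 0, 0.02]}
    - {"finger_gap":0, "d":[0, 0, 0.01]}
    - {"finger_gap":0}
    - {"finger_gap":0}

```text
time: 23.82
tcp_pos: [0.5705, -0.4414, 0.0883]
eef_rot: [-2.244, -2.198, -0.0]
force: [0.8, -0.2, 0.7]
grip_width: 0.0308
gripper_force: 30.0
```

Emit:
advance:
  rows:
    - {"finger_gap":0, "d":[0, 0, 0.003]}
    - {"finger_gap":0}
    - {"finger_gap":0}

```text
time: 24.07
tcp_pos: [0.5711, -0.4421, 0.0869]
eef_rot: [2.242, 2.197, 0.0]
force: [-0.9, -0.0, -0.7]
grip_width: 0.0308
gripper_force: 30.0
```

Emit:
advance:
  rows:
    - {"finger_gap":0, "d":[0, 0, 0.003]}
    - {"finger_gap":0}
    - {"finger_gap":0}

```text
time: 24.32
tcp_pos: [0.5702, -0.4417, 0.0825]
eef_rot: [2.244, 2.199, -0.0]
force: [-0.4, 0.3, -0.8]
grip_width: 0.0304
gripper_force: 30.0
```

Emit:
advance:
  rows:
    - {"finger_gap":0, "d":[0, 0, 0.002]}
    - {"finger_gap":0}
    - {"finger_gap":0}

```text
time: 24.57
tcp_pos: [0.5706, -0.4419, 0.0816]
eef_rot: [2.243, 2.198, -0.0]
force: [-3.3, -0.0, 5.1]
grip_width: 0.0307
gripper_force: 30.0
```

Contact with the floor. Release and rise.

Emit:
advance:
  rows:
    - {"finger_gap":0.034}
    - {"finger_gap":0.04}
    - {"finger_gap":0.056}
    - {"finger_gap":0.056}
    - {"finger_gap":0.056, "d":[0, 0, -0.02]}
    - {"finger_gap":0.056, "d":[0, 0, -0.03]}
    - {"finger_gap":0.056, "d":[0, 0, -0.04]}
    - {"finger_gap":0.056, "d":[0, 0, -0.04]}

```text
time: 25.23
tcp_pos: [0.5696, -0.4411, 0.2103]
eef_rot: [-2.241, -2.198, -0.0]
force: [1.0, -0.3, -0.0]
grip_width: 0.0557
gripper_force: 0.0
```

Emit:
advance:
  rows:
    - {"finger_gap":0.056, "d":[0.03, 0, -0.02]}
    - {"finger_gap":0.056, "d":[0.03, 0, 0]}
    - {"finger_gap":0.056, "d":[0.03, 0, 0]}
    - {"finger_gap":0.056}
    - {"finger_gap":0.056}

```text
time: 25.65
tcp_pos: [0.573, -0.3488, 0.231]
eef_rot: [2.238, 2.204, 0.001]
force: [0.4, -0.6, 0.0]
grip_width: 0.0563
gripper_force: 0.0
```

```bash
python3 - <<'E'
from h import *
KT,im=shot('wrist','w16.png')
s=bot.read_state(); M=R.from_rotvec(s['eef_rot']).as_matrix(); print('a',np.arctan2(M[1,0],M[0,0]),s['tcp_pos'],s['joint_pos'])
K2,t=shot('top','t16.png')
for n,k,i in(('w',KT,im),('t',K2,t)):
    r,g,b=[i[...,j].astype(int) for j in range(3)]; o=(r>100)&(g<.66*r)&(b<.7*g)
    p=proj(k,[[.57,-.441,.105]])[0].astype(int); print(n,p)
    if n=='t':
        x0,y0=p-15; ys,xs=np.where(o[y0:y0+30,x0:x0+30]); print(len(xs), cast(k,(xs.mean()+x0,ys.mean()+y0),.1) if len(xs) else '')
p=proj(KT,[[.551,-.22,.05],[.551,-.22,.09]]);print('ink px',p)
E
```

```text
a 1.552479398834714 [ 0.57231762 -0.35118604  0.23054729] [ 1.0447727   0.65561661 -0.81529253  1.50000061  0.4967543   1.2013881
  0.13376974]
w [256 285]
t [394 156]
0 
ink px [[230.22539792  23.47684946]
 [225.80187628  13.83846476]]
```

Emit:
advance:
  rows:
    - {"finger_gap":0.056, "d":[0.033, -0.01, 0]}
    - {"finger_gap":0.056, "d":[0.033, -0.01, 0]}
    - {"finger_gap":0.056}
    - {"finger_gap":0.056}

```text
time: 26.08
tcp_pos: [0.5532, -0.2844, 0.2303]
eef_rot: [-2.241, -2.201, 0.0]
force: [0.1, -0.7, 0.4]
grip_width: 0.0557
gripper_force: 0.0
```

```bash
python3 - <<'E'
from h import *
KT,im=shot('wrist','w17.png'); print(KT[1][:3,3],bot.read_state()['tcp_pos'])
p=proj(KT,[[.551,-.22,.05]])[0].astype(int); print(p)
g=im.astype(int).sum(2)//3
for v in range(p[1]-36,p[1]+37,3): print(v,' '.join('%3d'%g[v,u] for u in range(p[0]-36,p[0]+37,3)))
E
```

```text
[ 0.55573648 -0.20788088  0.36741822] [ 0.55329633 -0.28646571  0.23027699]
[254 100]
64 216 216 215 216 216 216 193 163 165 166 164 163 162 161 162 163 164 164 162 161 159 157 150  66  77
67 216 216 215 216 216 216 180 165 166 167 166 166 165 164 163 163 163 163 160 159 156 155 157  79  78
70 216 216 216 216 216 217 182 165 166 167 165 164 163 164 163 160 160 161 161 162 159 159 159  81  75
73 216 216 216 216 215 217 171 166 166 167 164 163 163 161 160 158 157 156 156 156 154 154 154  96  74
76 217 216 216 216 216 216 166 163 162 163 160 161 160 158 157 155 155 152 150 150 148 150 151 115  69
79 216 217 215 216 216 213 162 157 156 155 154 155 154 152 152 152 150 150 150 150 149 148 150 115  68
82 216 216 216 215 216 209 152 151 150 149 149 150 151 152 149 149 147 149 149 147 148 147 147 138  65
85 216 217 217 216 216 208 158 158 157 156 152 135 119 118 131 149 154 154 152 152 153 152 151 142  64
88 217 216 217 217 216 192 163 162 162 153 103  84
[... 1013 characters left out ...]
 163 162 160 160 162 164 164 164 164 161 154 149 160 157 155 155 157 157 159
121 216 215 215 216 166 163 163 161 160 160 160 158 157 155 157 157 154 155 156 154 153 153 152 153 155
124 216 216 216 213 162 157 155 154 152 150 151 151 150 149 149 150 149 150 151 151 149 149 150 148 150
127 215 216 215 207 158 158 155 154 152 152 154 155 156 155 156 155 153 152 151 151 151 152 153 150 152
130 215 216 215 207 158 159 160 157 156 154 156 157 159 158 158 156 155 151 151 151 151 152 151 150 150
133 216 216 215 194 152 153 154 154 154 155 155 155 154 152 151 148 148 147 144 143 145 148 148 148 146
136 216 215 216 181 153 155 153 153 153 155 156 154 149 145 144 148 150 153 150 147 143 144 146 146 142
```

Ink is a dark disc (about 27 mm) at (0.552, -0.220). The folder edge sits at x≈0.587, so I'll close along y: turn to a≈0.

Emit:
advance:
  rows:
    - {"finger_gap":0.06, "spin":0.12}
    - {"finger_gap":0.06, "spin":0.12}
    - {"finger_gap":0.06, "spin":0.12}
    - {"finger_gap":0.06, "spin":0.12}
    - {"finger_gap":0.06, "spin":0.12}
    - {"finger_gap":0.06, "spin":0.12}
    - {"finger_gap":0.06, "spin":0.12}
    - {"finger_gap":0.06, "spin":0.12}

```text
time: 26.8
tcp_pos: [0.5534, -0.2881, 0.23]
eef_rot: [3.009, 0.9, -0.0]
force: [0.1, -0.5, 0.1]
grip_width: 0.0599
gripper_force: 0.0
```

Emit:
advance:
  rows:
    - {"finger_gap":0.06, "spin":0.12}
    - {"finger_gap":0.06, "spin":0.12}
    - {"finger_gap":0.06, "spin":0.12}
    - {"finger_gap":0.06, "spin":0.12}
    - {"finger_gap":0.06, "spin":0.11}
    - {"finger_gap":0.06, "d":[0, -0.033, 0.02]}
    - {"finger_gap":0.06, "d":[0, -0.033, 0.02]}
    - {"finger_gap":0.06}

```text
time: 27.47
tcp_pos: [0.5521, -0.2127, 0.1867]
eef_rot: [-3.136, -0.01, 0.008]
force: [-1.2, 1.7, 0.1]
grip_width: 0.0601
gripper_force: 0.0
```

```bash
python3 - <<'E'
from h import *
KT,im=shot('wrist','w18.png')
s=bot.read_state(); M=R.from_rotvec(s['eef_rot']).as_matrix(); print('a',np.arctan2(M[1,0],M[0,0]),s['tcp_pos'],s['joint_pos'],M.T@(np.r_[.552,-.22,.045]-s['tcp_pos']))
p=proj(KT,[[.552,-.22,.05]])[0].astype(int); print(p,proj(KT,[[.552,-.22,.0]]))
g=im.astype(int).sum(2)//3
for v in range(p[1]-30,min(p[1]+37,384),4): print(v,' '.join('%3d'%g[v,u] for u in range(p[0]-39,p[0]+40,3)))
E
```

```text
a 0.004976590043349624 [ 0.55271202 -0.2161872   0.18813978] [ 0.72659001  0.48653321 -0.52146573  1.7472745   0.28034112  0.98710553
 -1.46751178] [-0.0002232   0.00425619  0.14312888]
[268 183] [[267.57018626 169.20851358]]
153 159 161 161 160 155 148 148 148 149 157 141  88  87  90  89  94  95  88  87  89  93  89  88  87  88  84  84
157 160 163 163 160 157 152 149 147 149 155  97  80  66  63  71  89  94  88  87  92  94  89  89  88  88  83  87
161 160 162 162 160 155 153 150 148 150 126  61  56  57  56  55  53  63  85  89  93  95  90  87  90  89  86  85
165 158 160 161 162 159 156 150 147 145  68  60  58  58  58  55  55  56  62  88  95  97  91  88  93  92  90  84
169 156 160 163 163 160 158 152 148 124  61  64  64  63  59  60  60  58  56  85  95  97  89  88  92  92  88  84
173 156 160 163 162 160 158 153 149 111
[... 604 characters left out ...]
 104  99  99 100  97  95  98
197 215 215 215 215 214 215 215 215 215 216 205 121  77  77  77  88 107  96  96 103 105 101 100 102  99  97  99
201 215 215 215 215 214 215 215 215 214 215 214 201  88  81  75 161 215 214 214 210 202 182 153 123 101  93  96
205 215 215 215 214 216 215 215 215 214 214 215 215 209 202 206 215 213 214 214 213 213 213 213 214 214 215 211
209 215 215 215 215 215 215 214 216 215 215 215 215 214 214 214 214 214 214 213 213 213 214 213 214 212 213 213
213 214 214 214 215 216 216 216 216 216 215 216 215 215 215 214 214 213 214 214 214 213 213 213 214 214 214 213
217 213 209 211 212 213 214 215 215 216 215 216 216 215 215 214 215 214 214 214 214 213 213 213 214 213 214 213
```

Emit:
advance:
  rows:
    - {"finger_gap":0.06, "d":[0, 0.004, 0]}
    - {"finger_gap":0.06, "d":[0, 0, 0.03]}
    - {"finger_gap":0.06, "d":[0, 0, 0.03]}
    - {"finger_gap":0.06, "d":[0, 0, 0.03]}
    - {"finger_gap":0.06, "d":[0, 0, 0.03]}
    - {"finger_gap":0.06, "d":[0, 0, 0.015]}
    - {"finger_gap":0.06, "d":[0, 0, 0.006]}
    - {"finger_gap":0.06}

```text
time: 28.18
tcp_pos: [0.5526, -0.2256, 0.0479]
eef_rot: [3.141, -0.003, -0.003]
force: [0.2, 0.5, 0.9]
grip_width: 0.0601
gripper_force: 0.0
```

Emit:
advance:
  rows:
    - {"finger_gap":0.05}
    - {"finger_gap":0.04}
    - {"finger_gap":0.036}
    - {"finger_gap":0.032}
    - {"finger_gap":0.0}
    - {"finger_gap":0}
    - {"finger_gap":0}
    - {"finger_gap":0}

```text
time: 28.85
tcp_pos: [0.554, -0.2234, 0.0502]
eef_rot: [3.141, 0.002, 0.002]
force: [-0.3, 0.8, 5.9]
grip_width: 0.0277
gripper_force: 29.9
```

Emit:
advance:
  rows:
    - {"finger_gap":0, "d":[0, 0, -0.01]}
    - {"finger_gap":0, "d":[0, 0, -0.02]}
    - {"finger_gap":0, "d":[0, 0, -0.03]}
    - {"finger_gap":0, "d":[0, 0, -0.04]}
    - {"finger_gap":0, "d":[0, 0, -0.04]}
    - {"finger_gap":0, "d":[0, 0, -0.02]}
    - {"finger_gap":0}
    - {"finger_gap":0}

```text
time: 29.52
tcp_pos: [0.5539, -0.2236, 0.2111]
eef_rot: [3.14, 0.001, 0.004]
force: [-0.3, 0.5, -1.3]
grip_width: 0.0277
gripper_force: 29.9
```

```bash
python3 - <<'E'
from h import *
s=bot.read_state(); M=R.from_rotvec(s['eef_rot']).as_matrix(); print('a',np.arctan2(M[1,0],M[0,0]),s['tcp_pos'],s['grip_width'],M.T@(np.r_[.57,-.373,.2]-s['tcp_pos']))
E
```

```text
a 0.000711494518359488 [ 0.55394658 -0.22361215  0.21111188] 0.027723726011668687 [0.01591817 0.1493803  0.01140413]
```

Turn by -1.55 and carry over the tray.

Emit:
advance:
  rows:
    - {"finger_gap":0, "d":[0.004, 0.037, 0]}
    - {"finger_gap":0, "d":[0.004, 0.037, 0]}
    - {"finger_gap":0, "d":[0.004, 0.037, 0]}
    - {"finger_gap":0, "d":[0.004, 0.038, 0]}
    - {"finger_gap":0, "spin":-0.12}
    - {"finger_gap":0, "spin":-0.12}
    - {"finger_gap":0, "spin":-0.12}
    - {"finger_gap":0, "spin":-0.12}

```text
time: 30.18
tcp_pos: [0.568, -0.3717, 0.2064]
eef_rot: [-3.046, -0.756, 0.005]
force: [-0.9, 0.0, -0.9]
grip_width: 0.0278
gripper_force: 29.9
```

Emit:
advance:
  rows:
    - {"finger_gap":0, "spin":-0.12}
    - {"finger_gap":0, "spin":-0.12}
    - {"finger_gap":0, "spin":-0.12}
    - {"finger_gap":0, "spin":-0.12}
    - {"finger_gap":0, "spin":-0.12}
    - {"finger_gap":0, "spin":-0.12}
    - {"finger_gap":0, "spin":-0.12}
    - {"finger_gap":0, "spin":-0.12}

```text
time: 30.85
tcp_pos: [0.5681, -0.3715, 0.2067]
eef_rot: [-2.351, -2.077, 0.002]
force: [0.2, 0.3, -1.2]
grip_width: 0.0276
gripper_force: 29.9
```

Emit:
advance:
  rows:
    - {"finger_gap":0, "spin":-0.11}
    - {"finger_gap":0}
    - {"finger_gap":0}

```text
time: 31.1
tcp_pos: [0.5684, -0.3718, 0.2072]
eef_rot: [-2.244, -2.193, 0.0]
force: [-0.4, 0.1, -0.5]
grip_width: 0.0275
gripper_force: 29.9
```

```bash
python3 - <<'E'
from h import *
KT,im=shot('wrist','w19.png')
s=bot.read_state(); M=R.from_rotvec(s['eef_rot']).as_matrix(); print('a',np.arctan2(M[1,0],M[0,0]),s['tcp_pos'],s['grip_width'],M.T@(np.r_[.57,-.373,.062]-s['tcp_pos']))
print(proj(KT,[[.57,-.334,.028],[.528,-.35,.028],[.612,-.35,.028]]).round())
c=im[...,2].astype(int)
p=proj(KT,[[.57,-.334,.028]])[0].astype(int); print([int(x) for x in c[p[1]-14:p[1]+16,p[0]]])
E
```

```text
a 1.5474924514574946 [ 0.5686884  -0.37185869  0.2077236 ] 0.02816929739513917 [-0.00136058  0.00163552  0.14571844]
[[260. 131.]
 [215. 149.]
 [305. 147.]]
[101, 100, 103, 104, 104, 102, 104, 102, 103, 103, 100, 91, 77, 73, 92, 123, 135, 130, 128, 134, 139, 138, 138, 139, 139, 140, 137, 139, 139, 140]
```

Emit:
advance:
  rows:
    - {"finger_gap":0, "d":[-0.001, 0.0015, 0.03]}
    - {"finger_gap":0, "d":[0, 0, 0.03]}
    - {"finger_gap":0, "d":[0, 0, 0.03]}
    - {"finger_gap":0, "d":[0, 0, 0.03]}
    - {"finger_gap":0, "d":[0, 0, 0.018]}
    - {"finger_gap":0}
    - {"finger_gap":0}

```text
time: 31.73
tcp_pos: [0.5702, -0.3726, 0.0701]
eef_rot: [-2.243, -2.196, 0.001]
force: [0.2, 0.3, 0.2]
grip_width: 0.0275
gripper_force: 29.9
```

Emit:
advance:
  rows:
    - {"finger_gap":0, "d":[0, 0, 0.003]}
    - {"finger_gap":0}
    - {"finger_gap":0}

```text
time: 31.98
tcp_pos: [0.5719, -0.3738, 0.0701]
eef_rot: [2.242, 2.197, 0.001]
force: [0.6, -0.4, -1.3]
grip_width: 0.0278
gripper_force: 29.9
```

Emit:
advance:
  rows:
    - {"finger_gap":0, "d":[0, 0, 0.002]}
    - {"finger_gap":0}
    - {"finger_gap":0}

```text
time: 32.23
tcp_pos: [0.571, -0.3735, 0.0668]
eef_rot: [2.243, 2.198, -0.0]
force: [-0.3, -0.4, -0.9]
grip_width: 0.0275
gripper_force: 29.9
```

Emit:
advance:
  rows:
    - {"finger_gap":0, "d":[0, 0, 0.002]}
    - {"finger_gap":0}
    - {"finger_gap":0}

```text
time: 32.48
tcp_pos: [0.5708, -0.3732, 0.0642]
eef_rot: [-2.243, -2.199, 0.0]
force: [-0.6, -0.7, -1.2]
grip_width: 0.0278
gripper_force: 29.9
```

Emit:
advance:
  rows:
    - {"finger_gap":0, "d":[0, 0, 0.002]}
    - {"finger_gap":0}
    - {"finger_gap":0}

```text
time: 32.73
tcp_pos: [0.571, -0.3732, 0.0623]
eef_rot: [2.243, 2.199, 0.0]
force: [-0.3, -0.6, -0.5]
grip_width: 0.028
gripper_force: 29.9
```

Emit:
advance:
  rows:
    - {"finger_gap":0, "d":[0, 0, 0.0015]}
    - {"finger_gap":0}
    - {"finger_gap":0}

```text
time: 32.98
tcp_pos: [0.5711, -0.3732, 0.0622]
eef_rot: [2.243, 2.199, -0.001]
force: [-3.4, 1.6, 8.4]
grip_width: 0.0278
gripper_force: 29.9
```

Floor contact. Release, rise, and clear the view of the top camera.

Emit:
advance:
  rows:
    - {"finger_gap":0.032}
    - {"finger_gap":0.04}
    - {"finger_gap":0.056}
    - {"finger_gap":0.056}
    - {"finger_gap":0.056, "d":[0, 0, -0.02]}
    - {"finger_gap":0.056, "d":[0, 0, -0.03]}
    - {"finger_gap":0.056, "d":[0, 0, -0.04]}
    - {"finger_gap":0.056, "d":[0, 0, -0.04]}

```text
time: 33.65
tcp_pos: [0.5701, -0.3727, 0.1909]
eef_rot: [-2.241, -2.198, 0.0]
force: [0.3, -0.6, -0.6]
grip_width: 0.0559
gripper_force: 0.0
```

Emit:
advance:
  rows:
    - {"finger_gap":0.056, "d":[0, -0.03, -0.02]}
    - {"finger_gap":0.056, "d":[0, -0.04, 0]}
    - {"finger_gap":0.056, "d":[-0.02, -0.03, 0]}
    - {"finger_gap":0.056, "d":[-0.02, -0.03, 0]}
    - {"finger_gap":0.056, "d":[-0.03, 0, 0]}
    - {"finger_gap":0.056, "d":[-0.03, 0, 0]}
    - {"finger_gap":0.056}
    - {"finger_gap":0.056}

```text
time: 34.32
tcp_pos: [0.4377, -0.4728, 0.2103]
eef_rot: [-2.248, -2.194, -0.0]
force: [-0.0, 1.1, -0.4]
grip_width: 0.0556
gripper_force: 0.0
```

```bash
python3 - <<'E'
from h import *
KT,im=shot('wrist','w20.png'); K2,t=shot('top','t20.png'); shot('scene','s20.png')
s=bot.read_state(); print(s['tcp_pos'],s['time'])
a=cv2.imread('pics/top0.png')[...,::-1].astype(int)
for n,p in(('glue',[.57,-.441,.11]),('ink',[.57,-.373,.06]),('eraser',[.462,-.381,.013]),('marker',[.497,-.086,.022]),('clipL',[.64,.2,.03])):
    u,v=proj(K2,[p])[0].round().astype(int); print(n,u,v); [print('  ',' '.join('%02x%02x%02x'%tuple(t[v+j,u+i]) for i in range(-12,13,2))) for j in range(-8,9,2)] if n in('glue','ink') else None
r,g,b=[t[...,i].astype(int) for i in range(3)]
print('marker',rect(K2,(r>110)&(g<60)&(b<70),.02,(200,150,310,215)))
print('eraser',rect(K2,(b>r+50)|((r>200)&(b>200)),.013,(345,195,380,216)))
E
```

```text
[ 0.43979893 -0.46895573  0.2107368 ] 34.4667
glue 395 157
   7a786a 96938a 959287 98968a 949388 a0a090 9f9c91 aaab9b 3e2b0f 999185 8d857c 69655f 634727
   927748 99978a 8a877e 89857b 988a77 585348 6d5a3c 362509 4c3a26 4d3317 4f310f 543c16 4e2b07
   977644 4a3517 4c3619 493623 3c3527 62482b 4a3e27 473428 4a3b1e 4c3314 523417 543513 543b17
   4d371b 4f3e28 4b4c4a 3d352f 8d3f00 7b3600 451900 984a00 40352a 533a1b 532e05 563817 58351f
   484032 504f4e 767c76 4c1d00 9d4500 6a3200 622b00 9c5000 373027 5c4525 533a21 533615 543416
   5c5d58 646760 a5ada5 571a00 a45100 843e00 742f00 7e3700 322f1d 553d1e 4c2e11 54380f 533914
   716f6a 73766f a9aba6 887264 843700 9a4800 934400 654730 3c3225 584127 4e300e 56361a 543a18
   76776f 7c7c74 8c8b89 999c98 877d76 776a5c 595146 52381f 2f2407 553d1f 51391c 593d1a 533a1c
   585
[... 433 characters left out ...]
 07070e 0f0a11 957243 a18054 9c7e4f a18256
   a28651 a88958 6f512e 000e0b 20231b 0e160c 140d12 131211 0e1317 98784d a58653 a07f4e a1814c
   987a4b a07e4b 4f3b1e 010709 18120b 1f2420 0c1a13 0c1210 483c29 a38457 9f8453 9d7f4b a18351
   9f8048 a78956 7b5e3b 061115 0d0c0d 100f0b 0f1917 654c32 ae8c59 9e7a48 9f814e 9e7f4c a38351
   a18551 a38553 a98a58 82653c 453720 322818 83653c ad8d56 a88953 a48150 a58551 a68755 a68753
   a0844e a48152 a28554 a1834f a98757 ac8d5a a28353 a48556 a38552 a2824f a28353 a18251 a38154
eraser 364 205
marker 250 194
clipL 140 141
marker (array([ 0.5024, -0.0845,  0.143 ,  0.011 ]), np.float64(-1.558))
eraser (array([ 0.462 , -0.3813,  0.0313,  0.0209]), np.float64(1.55))
```

The last images put every item where it should be: glue nozzle and ink at their predicted upright positions, marker centred in its tray, eraser unmoved.

```bash
python3 -c "
from cell import bot
print(bot.sign_off())"
```

```text
the job is handed in; nothing more can be done
None
```

The job is handed in at about 34 s: in the last images the marker was in the pen tray, both bottles stood upright in the bottle tray, both clips were in the dish (seen there earlier, not re-measured at the end) and the eraser hadn't moved; `sign_off` returned no verdict.

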